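# Pack away the grooming kit on the roof bench

### The job

Clear the grooming bench: every comb goes into the sky-blue flip-top box, every brush into the open steel tray, and each tin stands upright in its own cell of the wooden crate, never tipped over on the way. Leave the box with its lid fully shut. Leave the bowl, massager, soap and chew bone where they are.

Things in the scene. Friction and masses are not known exactly. Their poses are not given: they have to be found in the camera images.
- box: The sky-blue hard plastic flip-top box, fixed to the bench, 150 mm (x) by 200 mm (y), 65 mm high to the rim, walls and floor 5 mm. Origin: centre of its underside. The lid hinges on the rim's +x side. It and the crate may change sides.
- lid (a joint): The box's lid angle: 0 = shut flat, about 1.57 = standing straight up, 1.9 = leaning back at its stop. A stiff hinge (about 0.13 N m): it stays where it is left and must be pushed all the way down.
- lid_hinge (a point): Middle of the lid's hinge line, on the box rim's +x edge (box x = +75 mm, 65.5 mm above the bench). The hinge line runs along box y.
- lid_edge (a point): Middle of the lid's free edge, 152 mm from the hinge, half way through its 7 mm thickness; a 50 mm wide lip juts 13 mm farther.
- tray: Open steel tray fixed to the bench at the back, 165 mm (x) by 220 mm (y), 40 mm high, walls and floor 5 mm. Origin: centre of its underside.
- crate: Wooden crate fixed to the bench, 200 by 200 mm, 45 mm high, walls, floor and dividers 6 mm, in 2 x 2 cells of 91 mm; cell centres at x = +-48.5 mm, y = +-48.5 mm from its origin (centre of its underside). Cell floor 6 mm above the bench.
- wood_comb: Cherrywood comb lying flat, 150 mm long (its x axis), 34 mm wide (y; teeth towards -y), 11 mm thick. Origin: centre of its underside. May be absent.
- steel_comb: Steel comb lying flat, 150 mm long (its x axis), 34 mm wide (y; teeth towards -y), 9 mm thick. Origin: centre of its underside. May be absent.
- pin_brush: Metal pin brush with a rounded padded head, lying on its back with its pins upward, 175 mm long. Origin: on the table side of its 22 mm wide, 17 mm high handle, 10 mm behind the head; the handle runs 90 mm to -x, the head (56 mm wide, 30 mm high) from +12 to +88 mm along +x. It balances near the origin. May be absent.
- bristle_brush: Wooden bristle brush with an oblong head, lying on its back with its bristles upward, 175 mm long. Origin: on the table side of its 22 mm wide, 17 mm high handle, 10 mm behind the head; the handle runs 90 mm to -x, the head (52 mm wide, 30 mm high) from +12 to +88 mm along +x. It balances near the origin. May be absent.
- tin_a: A plain aluminium balm tin, an upright cylinder 56 mm in diameter and 90 mm high. Origin: centre of its underside, z up. May be absent.
- tin_b: A plain aluminium balm tin, an upright cylinder 56 mm in diameter and 90 mm high. Origin: centre of its underside, z up. May be absent.
- tin_c: A plain aluminium balm tin, an upright cylinder 56 mm in diameter and 90 mm high. Origin: centre of its underside, z up. May be absent.
- bowl: Empty white enamel bowl, 130 mm across, 45 mm high. (Not part of the job: leave it be.) Origin: centre of its underside.
- massager: Ribbed round silicone massager, 69 mm across, 36 mm high with its knob. (Not part of the job: leave it be.) Origin: centre of its underside.
- soap: White soap bar, 85 by 55 by 30 mm. (Not part of the job: leave it be.) Origin: centre of its underside.
- chew: White nylon chew bone, 128 mm long, 24 mm high. (Not part of the job: leave it be.) Origin: centre of its underside.

How it is judged (in metres and radians):
At the end, for the whole second after the job is handed in: Every comb lies inside the box below its rim, lid shut (under 0.06 rad); every brush lies inside the tray (origin under 45 mm above the bench); every tin stands upright (within 0.15 rad) on the crate floor (origin under 16 mm up), one to a cell; all at rest (x of wood_comb in the frame of box between -0.072 and 0.072 m and y of wood_comb in the frame of box between -0.092 and 0.092 m and z of wood_comb in the frame of box between 0 and 0.06 m and x of steel_comb in the frame of box between -0.072 and 0.072 m and y of steel_comb in the frame of box between -0.092 and 0.092 m and z of steel_comb in the frame of box between 0 and 0.06 m and x of pin_brush in the frame of tray between -0.078 and 0.078 m and y of pin_brush in the frame of tray between -0.1 and 0.1 m and z of pin_brush in the frame of tray between 0 and 0.045 m and x of bristle_brush in the frame of tray between -0.078 and 0.078 m and y of bristle_brush in the frame of tray between -0.1 and 0.1 m and z of bristle_brush in the frame of tray between 0 and 0.045 m and x of tin_a in the frame of crate between -0.095 and 0.095 m and y of tin_a in the frame of crate between -0.095 and 0.095 m and z of tin_a in the frame of crate between 0 and 0.016 m and angle between each of tin_a, tin_b, tin_c's own z axis and vertical below 0.15 rad and x of tin_b in the frame of crate between -0.095 and 0.095 m and y of tin_b in the frame of crate between -0.095 and 0.095 m and z of tin_b in the frame of crate between 0 and 0.016 m and x of tin_c in the frame of crate between -0.095 and 0.095 m and y of tin_c in the frame of crate between -0.095 and 0.095 m and z of tin_c in the frame of crate between 0 and 0.016 m and value of joint lid below 0.06 rad and linear speed of each of wood_comb, steel_comb, pin_brush, bristle_brush, tin_a, tin_b, tin_c below 0.02 m/s); the robot touches nothing.
It fails at once if A tin is tipped over (more than 0.7 rad) (angle between any of tin_a, tin_b, tin_c's own z axis and vertical above 0.7 rad).
It fails at once if The bowl, massager, soap or chew bone is shifted by more than 40 mm (distance of any of bowl, massager, soap, chew from where it was at the start of the episode above 0.04 m).
Of wood_comb, steel_comb, pin_brush, bristle_brush, tin_a, tin_b, tin_c only 5 to 7 are there at a start; the rules pass over those that are not, and their reading is None.
At some moment in a run one of wood_comb, steel_comb, pin_brush, bristle_brush may be knocked a few centimetres aside while the robot is not near it.
It also fails if it takes over 210 s, if anything falls off the work surface, if the arm or the gripper's body presses on something with over 40 N, if the wrist force passes 120 N, or if a joint passes its speed limit or range.

### The arm

A 6-joint arm with a two-finger parallel gripper is mounted at the origin on the work surface. World frame = base frame: x ahead of the robot, y to its left, z up, the work surface at z = 0. Lengths are in mm, angles in degrees, forces in N, time in s.
With the tool pointing down it reaches from about 300 to 850 mm from the base axis. Payload 4.2 kg.
Tool frame: the origin (TCP) lies on the centre line of the jaws, within the pads' length; the fingertips stand 14 mm ahead of it and the grasp point (between the pads) lies 5 mm behind it; z points along the fingers, y is the line along which they close (so a half turn about z gives the same grasp; the last joint's range is limited). The gripper opens to 91 mm and grips with 3 to 60 N. Pads are 32 mm wide; open, the fingers measure 118 mm over their backs; the gripper's body (76 mm by 178 mm) begins 60 mm behind the grasp point.
Start: joints at [-70.417, 18.312, 89.639, -0, 72.044, -1.146], TCP at [203.53, -537.789, 227.976] pointing down, gripper open.
Joint ranges: [-177.97, 177.97], [-48.28, 115.42], [12.27, 149.76], [-77.06, 257.06], [2.81, 150.46], [-146.56, 146.56]. Speed limits (degrees/s): [147.25, 147.25, 180, 180, 180, 180].

### API

Orientations are given as [roll, pitch, yaw] about the fixed x, y, z axes, in that order (R = Rz(yaw) Ry(pitch) Rx(roll)).
In Python, from workcell import * gives the robot as it stands. The module is installed in compiled form; this text tells all that it offers.
- The arm moves only by the shell command python3 -m crank 'ROWS' [FORCE]. ROWS is JSON, a list of rows, each an object of numbers: "grip": the finger opening in m, from 0 to 0.0912; "x", "y", "z": the shift along the tool's x, y, z in m; "yaw": the turn about the tool's z in rad. In form: [{"grip": .., "x": .., "y": .., "z": .., "yaw": ..}, ...]. A call has exactly 5 rows; each row is the pose to reach, as a shift and turn from the pose commanded when the call began, along the tool's axes at that moment; what a row does not reach only later rows make up. A row lasts 1/12 s, in which the tool goes at most 41.7 mm and 7.16 degrees, less where a joint would pass 70% of its speed; a pose out of reach is approached as far as the arm can. A call with a gripper value outside its range is refused whole. The fingers move at their own pace and stop on an object; FORCE is the grip in N (left out, the last holds). Time passes only in rows, so rows that repeat a pose let the fingers close, or fill a call up. It gives the time, the measured TCP pose, the force, the opening and the grip force at its end, in the units of the state.
- state(): the state, without advancing time (a new reading comes with each control period).
- grab_frame(name): name is "side" or "top" or "wrist"; returns the picture (384x512x3 uint8, red, green, blue); there is no depth.
- camera_model(name): a dict with "intrinsics" (3x3 intrinsics, pixels), "R" (3x3) and "t" (3): a world point X has camera coordinates R X + t. Camera axes: x right, y down, z forward; pixel columns grow to the right and rows downward; lengths in mm; the calibration is good to about 2 mm. A picture is of the moment at which its call begins: read the wrist's pose just before it. camera_model takes no time and is no camera call; for the wrist camera it gives the pose at the moment of the call.
- job_done(): hands the job in; it is judged then, once.
The state is a dict: "time_s": time; "qpos": joint angles; "qvel": joint speeds; "effort": joint torques, N m; "ee_pos": TCP position; "ee_rot": TCP orientation; "force": force on the tool from outside, world axes, zero at the start; "torque": the same for the moment, N m; "gripper_width": finger opening in mm; "gripper_force": force on a finger pad.
Only numpy, scipy, OpenCV 4.12 (cv2) and the standard library are available. Lean on these libraries where they do the work, as an engineer would, in place of code of your own. Each camera call takes 0.05 s, during which the arm holds its last target. There are 200 camera calls.

## Working session

There is one attempt and no reset: what is moved stays moved. The work goes in short steps, Python scripts to look and compute and a shell command to move; the robot and the scene stay as the last step left them, time stands still between calls to the robot, and variables do not carry over. Pictures are saved under pics/ and viewed, at most 14 in all, crops included, and the job is handed in when it is done.

```bash
mkdir -p pics; cat > h.py <<'E'
from workcell import *
import numpy as np, cv2
def px2w(cam,pts,z,m=None):
    m=m or camera_model(cam);K=np.array(m["intrinsics"]);R=np.array(m["R"]);t=np.array(m["t"]).ravel()
    c=-R.T@t;o=[]
    for u,v in pts:
        d=R.T@np.linalg.inv(K)@[u,v,1];o.append(c+d*(z-c[2])/d[2])
    return np.array(o)
def w2px(cam,X,m=None):
    m=m or camera_model(cam);K=np.array(m["intrinsics"]);p=(np.array(m["R"])@np.atleast_2d(X).T).T+np.array(m["t"]).ravel()
    q=(K@p.T).T;return q[:,:2]/q[:,2:]
def save(cam,name,s=1.5):
    im=grab_frame(cam);cv2.imwrite('pics/raw_'+name+'.png',im[:,:,::-1]);cv2.imwrite('pics/'+name+'.png',cv2.resize(im[:,:,::-1],None,fx=s,fy=s,interpolation=cv2.INTER_CUBIC));return im
E
python3 - <<'E'
from h import *
save('top','top1');save('side','side1')
for c in('top','side'):
    m=camera_model(c);print(c,m["intrinsics"],-np.array(m["R"]).T@np.array(m["t"]).ravel())
s=state();print(s["ee_pos"],s["ee_rot"],s["gripper_width"],s["time_s"])
E
```

```text
top [[430.97804789   0.         256.7216811 ]
 [  0.         430.97804789 188.50555803]
 [  0.           0.           1.        ]] [ 353.10281715   -2.06251217 1243.82305068]
side [[431.37391173   0.         254.01795742]
 [  0.         431.37391173 197.47337725]
 [  0.           0.           1.        ]] [-86.68794853 828.12502271 749.84669594]
[ 203.3620683  -537.38275092  227.21633257] [-1.79910818e+02 -6.02522458e-04  2.07300467e+01] 91.0398913329367 0.1
```

View pics/top1.png

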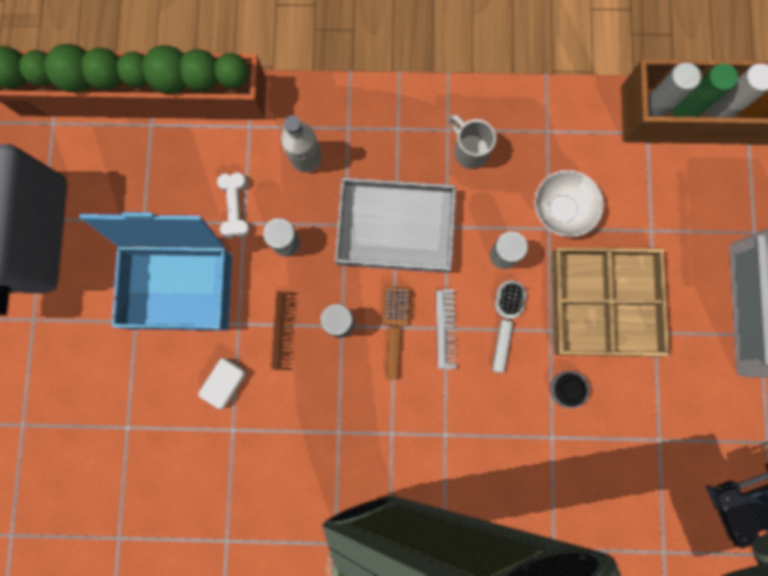

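View pics/side1.png

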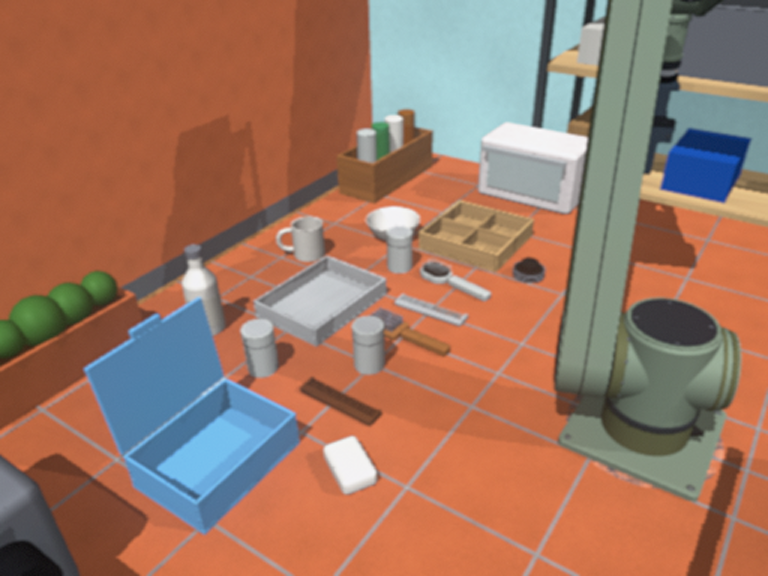

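```bash
cat > est.py <<'E'
from h import *
P=lambda l,z:px2w('top',np.array(l)/1.5-.17,z)
box=P([(117,248),(228,248),(228,328),(113,328)],65);crate=P([(556,250),(665,250),(668,354),(557,354)],45);tray=P([(343,180),(456,186),(450,270),(336,265)],40)
for n,a in(('box',box),('crate',crate),('tray',tray)): print(n,a.mean(0).round(),'front edge yaw',np.degrees(np.arctan2(a[0,0]-a[3,0],a[0,1]-a[3,1])).round(1),(a[0]-a[1]).round(),(a[0]-a[3]).round())
E
python3 - <<'E'
exec(open('est.py').read())
print('tins',P([(279,234),(512,246),(337,319)],90).round())
for n,l,z in(('wood',[(286,292),(283,369)],11),('steel',[(446,291),(447,368)],9),('bris head-tip,handle-tip',[(399,289),(393,378)],17),('pin',[(513,281),(499,370)],17),('lidedge',[(83,215),(195,220)],200)):print(n,P(l,z).round())
im=cv2.imread('pics/raw_top1.png')
cv2.imwrite('pics/c1.png',cv2.resize(im[130:260,60:256],None,fx=4,fy=4,interpolation=cv2.INTER_CUBIC))
cv2.imwrite('pics/c2.png',cv2.resize(im[110:260,245:455],None,fx=3.8,fy=3.8,interpolation=cv2.INTER_CUBIC))
E
```

```text
box [509. 410.  65.] front edge yaw 88.1 [ -4. 208.   0.] [149.   5.   0.]
crate [ 503. -405.   45.] front edge yaw 90.4 [ -4. 204.   0.] [195.  -1.   0.]
tray [642.  -2.  40.] front edge yaw 92.7 [  8. 218.   0.] [167.  -8.   0.]
tins [[ 609.  211.   90.]
 [ 595. -213.   90.]
 [ 455.  100.   90.]]
wood [[512. 207.  11.]
 [365. 206.  11.]]
steel [[ 521. -101.    9.]
 [ 374. -104.    9.]]
bris head-tip,handle-tip [[522. -10.  17.]
 [353.  -2.  17.]]
pin [[ 542. -228.   17.]
 [ 372. -201.   17.]]
lidedge [[610. 520. 200.]
 [605. 332. 200.]]
```

View pics/c1.png

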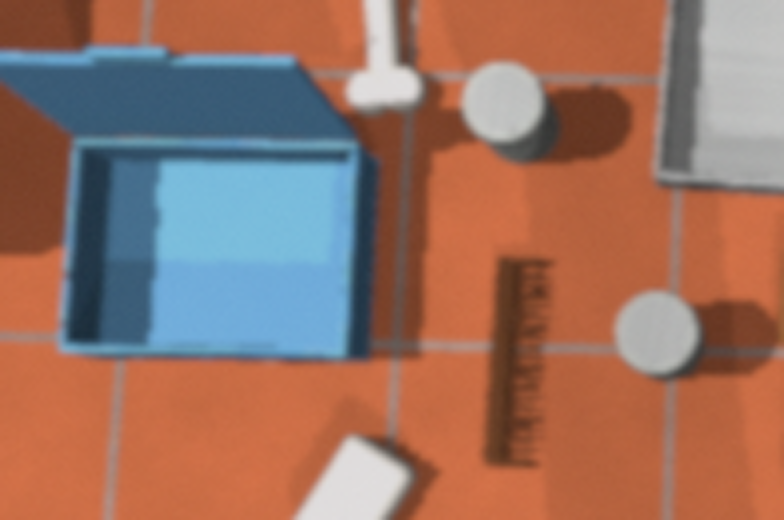

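View pics/c2.png

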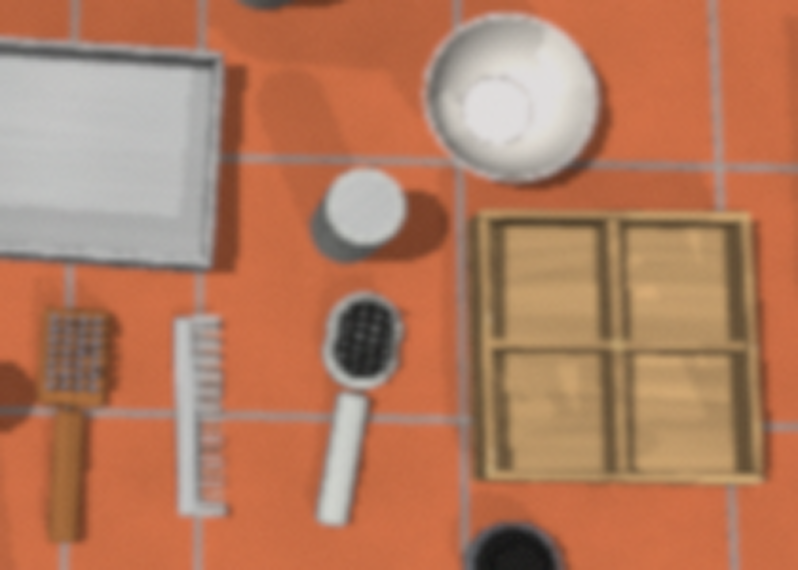

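```bash
python3 - <<'E'
from h import *
A=lambda l,z:px2w('top',(np.array(l)+.5)/4-.5+[60,130],z)
B=lambda l,z:px2w('top',(np.array(l)+.5)/3.8-.5+[245,110],z)
print('tins',A([(504,103),(657,333)],90).round(),B([(367,208)],90).round())
b=A([(75,139),(360,143),(350,357),(61,350)],65);print('box',b.round(),b.mean(0))
c=B([(472,212),(750,214),(763,480),(475,478)],45);print('crate',c.round(),c.mean(0))
print('wood',A([(519,362)],11).round(),A([(526,260),(512,465)],11).round())
print('steel',B([(200,416),(182,318),(188,515)],9).round())
print('bris handle',B([(78,408),(66,540)],17).round(), 'headtip',B([(80,312)],28))
print('pin handle',B([(354,395),(333,523)],17).round(),'tip',B([(364,295)],25))
print('lid top edge',A([(0,53),(295,62)],190).round())
E
```

```text
tins [[610. 212.  90.]
 [454. 102.  90.]] [[ 593. -214.   90.]]
box [[584. 516.  65.]
 [585. 316.  65.]
 [435. 314.  65.]
 [436. 514.  65.]] [509.9271433  415.08266424  65.        ]
crate [[ 601. -300.   45.]
 [ 604. -505.   45.]
 [ 408. -507.   45.]
 [ 404. -299.   45.]] [ 504.23291605 -402.61780916   45.        ]
wood [[438. 207.  11.]] [[512. 205.  11.]
 [365. 209.  11.]]
steel [[ 448. -102.    9.]
 [ 522.  -88.    9.]
 [ 374.  -94.    9.]]
bris handle [[451. -10.  17.]
 [353.  -3.  17.]] headtip [[522.43279681  -9.86571605  28.        ]]
pin handle [[ 465. -216.   17.]
 [ 370. -200.   17.]] tip [[ 540.18491048 -222.79902786   25.        ]]
lid top edge [[614. 514. 190.]
 [611. 326. 190.]]
```

```bash
python3 -m crank '[{"grip":0.091,"x":0.032,"y":-0.011,"z":0,"yaw":0.08},{"grip":0.091,"x":0.064,"y":-0.022,"z":0,"yaw":0.18},{"grip":0.091,"x":0.096,"y":-0.033,"z":0,"yaw":0.28},{"grip":0.091,"x":0.13,"y":-0.045,"z":0,"yaw":0.362},{"grip":0.091,"x":0.16,"y":-0.055,"z":0,"yaw":0.362}]' 30
python3 -m crank '[{"grip":0.091,"x":0.026,"y":-0.022,"z":0,"yaw":0},{"grip":0.091,"x":0.052,"y":-0.043,"z":0,"yaw":0},{"grip":0.091,"x":0.078,"y":-0.065,"z":0,"yaw":0},{"grip":0.091,"x":0.104,"y":-0.086,"z":0,"yaw":0},{"grip":0.091,"x":0.13,"y":-0.108,"z":0,"yaw":0}]'
python3 -m crank '[{"grip":0.091,"x":0.026,"y":-0.022,"z":0,"yaw":0},{"grip":0.091,"x":0.052,"y":-0.043,"z":0,"yaw":0},{"grip":0.091,"x":0.078,"y":-0.065,"z":0,"yaw":0},{"grip":0.091,"x":0.13,"y":-0.108,"z":0,"yaw":0},{"grip":0.091,"x":0.13,"y":-0.108,"z":0,"yaw":0}]'
python3 - <<'E'
from h import *
s=state();print(s["ee_pos"],s["ee_rot"],s["force"])
E
```

```text
time_s: 0.52
ee_pos: [334.7, -428.0, 227.6]
ee_rot: [-179.9, 0.0, -0.2]
force: [0.7, 0.1, 0.1]
gripper_width: 91.2
gripper_force: 0.0
time_s: 0.93
ee_pos: [464.6, -320.4, 227.6]
ee_rot: [-180.0, 0.0, -0.0]
force: [1.0, -0.9, -0.5]
gripper_width: 90.9
gripper_force: 0.0
time_s: 1.35
ee_pos: [596.0, -211.1, 227.3]
ee_rot: [-179.9, -0.0, 0.1]
force: [-0.6, -0.1, 0.2]
gripper_width: 91.3
gripper_force: 0.0
[ 595.96636335 -211.0906932   227.31455368] [-1.79930374e+02 -2.06684012e-02  7.73339468e-02] [-0.60512691 -0.09275728  0.162568  ]
```

```bash
python3 -m crank '[{"grip":0.091,"x":-0.003,"y":0.003,"z":0.03,"yaw":0},{"grip":0.091,"x":-0.003,"y":0.003,"z":0.06,"yaw":0},{"grip":0.091,"x":-0.003,"y":0.003,"z":0.09,"yaw":0},{"grip":0.091,"x":-0.003,"y":0.003,"z":0.11,"yaw":0},{"grip":0.091,"x":-0.003,"y":0.003,"z":0.13,"yaw":0}]'
python3 -m crank '[{"grip":0.091,"x":0,"y":0,"z":0.015,"yaw":0},{"grip":0.091,"x":0,"y":0,"z":0.03,"yaw":0},{"grip":0.091,"x":0,"y":0,"z":0.032,"yaw":0},{"grip":0.07,"x":0,"y":0,"z":0.032,"yaw":0},{"grip":0.05,"x":0,"y":0,"z":0.032,"yaw":0}]' 30
python3 -m crank '[{"grip":0.045,"x":0,"y":0,"z":0,"yaw":0},{"grip":0.045,"x":0,"y":0,"z":0,"yaw":0},{"grip":0.045,"x":0,"y":0,"z":0,"yaw":0},{"grip":0.045,"x":0,"y":0,"z":0,"yaw":0},{"grip":0.045,"x":0,"y":0,"z":0,"yaw":0}]'
```

```text
time_s: 1.77
ee_pos: [589.9, -216.3, 95.7]
ee_rot: [-180.0, 0.1, 0.0]
force: [0.6, -1.2, 0.1]
gripper_width: 90.8
gripper_force: 0.0
time_s: 2.18
ee_pos: [591.1, -216.9, 66.4]
ee_rot: [180.0, -0.0, -0.0]
force: [-0.2, 0.6, -0.0]
gripper_width: 80.4
gripper_force: 0.0
time_s: 2.6
ee_pos: [591.2, -216.5, 66.9]
ee_rot: [-180.0, -0.1, -0.0]
force: [-0.1, 1.8, 4.7]
gripper_width: 55.6
gripper_force: 30.0
```

```bash
python3 -m crank '[{"grip":0.045,"x":0,"y":0,"z":-0.015,"yaw":0},{"grip":0.045,"x":0,"y":0,"z":-0.04,"yaw":0},{"grip":0.045,"x":0,"y":0,"z":-0.07,"yaw":0},{"grip":0.045,"x":0,"y":0,"z":-0.09,"yaw":0},{"grip":0.045,"x":0,"y":0,"z":-0.1,"yaw":0}]'
python3 -m crank '[{"grip":0.045,"x":-0.006,"y":0.018,"z":0,"yaw":0},{"grip":0.045,"x":-0.016,"y":0.05,"z":0,"yaw":0},{"grip":0.045,"x":-0.028,"y":0.09,"z":0,"yaw":0},{"grip":0.045,"x":-0.037,"y":0.125,"z":0,"yaw":0},{"grip":0.045,"x":-0.04,"y":0.138,"z":0,"yaw":0}]'
python3 -m crank '[{"grip":0.045,"x":0,"y":0,"z":0.02,"yaw":0},{"grip":0.045,"x":0,"y":0,"z":0.045,"yaw":0},{"grip":0.045,"x":0,"y":0,"z":0.065,"yaw":0},{"grip":0.045,"x":0,"y":0,"z":0.08,"yaw":0},{"grip":0.045,"x":0,"y":0,"z":0.086,"yaw":0}]'
python3 -m crank '[{"grip":0.045,"x":0,"y":0,"z":0.003,"yaw":0},{"grip":0.045,"x":0,"y":0,"z":0.006,"yaw":0},{"grip":0.045,"x":0,"y":0,"z":0.007,"yaw":0},{"grip":0.045,"x":0,"y":0,"z":0.007,"yaw":0},{"grip":0.045,"x":0,"y":0,"z":0.007,"yaw":0}]'
```

```text
time_s: 3.02
ee_pos: [591.8, -217.6, 168.8]
ee_rot: [179.9, -0.2, -0.0]
force: [-0.1, -1.1, -1.7]
gripper_width: 55.4
gripper_force: 30.0
time_s: 3.43
ee_pos: [548.5, -359.2, 164.7]
ee_rot: [179.9, 0.1, -0.2]
force: [0.0, -0.6, -2.0]
gripper_width: 55.8
gripper_force: 30.0
time_s: 3.85
ee_pos: [548.7, -353.5, 76.1]
ee_rot: [-179.8, 0.3, -0.0]
force: [-1.0, -0.5, -1.7]
gripper_width: 55.9
gripper_force: 30.0
time_s: 4.27
ee_pos: [551.2, -355.0, 73.9]
ee_rot: [179.9, -0.1, -0.0]
force: [0.3, -0.6, -1.4]
gripper_width: 55.4
gripper_force: 30.0
```

```bash
python3 -m crank '[{"grip":0.045,"x":0,"y":0,"z":0.0015,"yaw":0},{"grip":0.055,"x":0,"y":0,"z":0.0015,"yaw":0},{"grip":0.07,"x":0,"y":0,"z":0.0015,"yaw":0},{"grip":0.07,"x":0,"y":0,"z":0.0015,"yaw":0},{"grip":0.07,"x":0,"y":0,"z":0.0015,"yaw":0}]'
python3 -m crank '[{"grip":0.07,"x":0,"y":0,"z":0,"yaw":0},{"grip":0.07,"x":0,"y":0,"z":-0.02,"yaw":0},{"grip":0.07,"x":0,"y":0,"z":-0.05,"yaw":0},{"grip":0.07,"x":0,"y":0,"z":-0.09,"yaw":0},{"grip":0.07,"x":0,"y":0,"z":-0.12,"yaw":0}]'
python3 -m crank '[{"grip":0.07,"x":-0.02,"y":-0.028,"z":0,"yaw":0.05},{"grip":0.06,"x":-0.04,"y":-0.056,"z":0,"yaw":0.1},{"grip":0.05,"x":-0.06,"y":-0.084,"z":0,"yaw":0.148},{"grip":0.05,"x":-0.08,"y":-0.112,"z":0,"yaw":0.148},{"grip":0.05,"x":-0.101,"y":-0.142,"z":0.03,"yaw":0.148}]'
python3 -m crank '[{"grip":0.05,"x":0,"y":0,"z":0,"yaw":0},{"grip":0.05,"x":0,"y":0,"z":0,"yaw":0},{"grip":0.05,"x":0,"y":0,"z":0.03,"yaw":0},{"grip":0.05,"x":0,"y":0,"z":0.03,"yaw":0},{"grip":0.05,"x":0,"y":0,"z":0.03,"yaw":0}]'
python3 - <<'E'
from h import *
m=camera_model('wrist');save('wrist','w1');print(w2px('wrist',[[459,-215,17],[370,-200,17],[450,-213,17]],m)*1.5)
E
```

```text
time_s: 4.68
ee_pos: [550.8, -354.8, 71.6]
ee_rot: [180.0, -0.0, -0.0]
force: [-1.2, 0.0, -0.2]
gripper_width: 70.0
gripper_force: 0.0
time_s: 5.1
ee_pos: [551.0, -355.0, 193.8]
ee_rot: [179.9, -0.1, -0.0]
force: [1.2, -0.8, 0.8]
gripper_width: 70.2
gripper_force: 0.0
time_s: 5.52
ee_pos: [454.0, -216.6, 168.9]
ee_rot: [179.8, -0.6, -8.5]
force: [1.2, -0.5, 0.4]
gripper_width: 50.4
gripper_force: 0.0
time_s: 5.93
ee_pos: [452.7, -216.9, 134.9]
ee_rot: [-180.0, 0.1, -8.5]
force: [0.7, 0.3, -0.0]
gripper_width: 50.1
gripper_force: 0.0
[[385.4702607  273.4166702 ]
 [383.32642564 397.92270614]
 [384.51781299 286.97295213]]
```

View pics/w1.png

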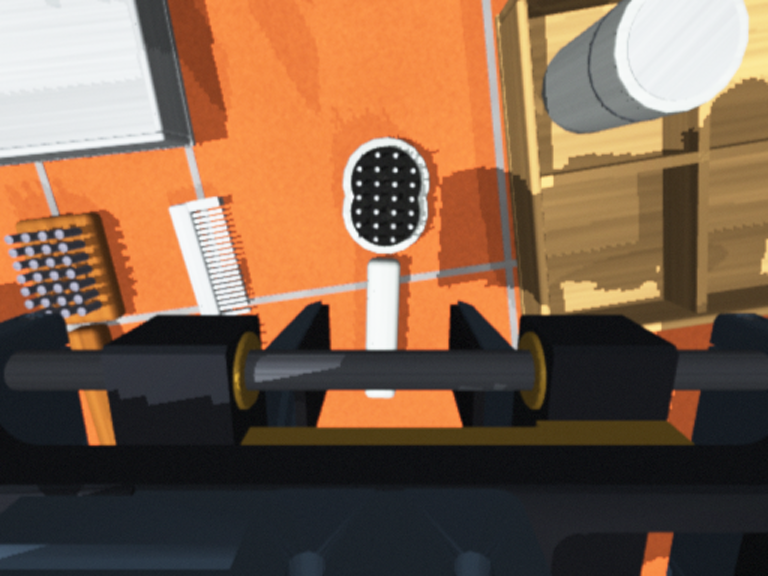

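```bash
python3 -m crank '[{"grip":0.05,"x":-0.003,"y":-0.004,"z":0.03,"yaw":0},{"grip":0.05,"x":-0.003,"y":-0.004,"z":0.06,"yaw":0},{"grip":0.05,"x":-0.003,"y":-0.004,"z":0.09,"yaw":0},{"grip":0.05,"x":-0.003,"y":-0.004,"z":0.11,"yaw":0},{"grip":0.05,"x":-0.003,"y":-0.004,"z":0.117,"yaw":0}]'
python3 -m crank '[{"grip":0.05,"x":0,"y":0,"z":0,"yaw":0},{"grip":0.03,"x":0,"y":0,"z":0,"yaw":0},{"grip":0.01,"x":0,"y":0,"z":0,"yaw":0},{"grip":0.01,"x":0,"y":0,"z":0,"yaw":0},{"grip":0.01,"x":0,"y":0,"z":0,"yaw":0}]' 30
python3 -m crank '[{"grip":0.01,"x":0,"y":0,"z":-0.01,"yaw":0},{"grip":0.01,"x":0,"y":0,"z":-0.03,"yaw":0},{"grip":0.01,"x":0,"y":0,"z":-0.055,"yaw":0},{"grip":0.01,"x":0,"y":0,"z":-0.085,"yaw":0},{"grip":0.01,"x":0,"y":0,"z":-0.11,"yaw":0}]'
```

```text
time_s: 6.4
ee_pos: [449.7, -212.1, 16.5]
ee_rot: [-180.0, 0.1, -8.5]
force: [0.3, 0.3, 0.3]
gripper_width: 50.3
gripper_force: 0.0
time_s: 6.82
ee_pos: [450.8, -212.4, 19.3]
ee_rot: [179.9, -0.1, -8.5]
force: [0.3, -0.5, 0.5]
gripper_width: 26.2
gripper_force: 0.0
time_s: 7.23
ee_pos: [450.0, -212.0, 130.7]
ee_rot: [180.0, -0.1, -8.5]
force: [0.2, -0.4, -1.4]
gripper_width: 21.9
gripper_force: 30.0
```

```bash
python3 -m crank '[{"grip":0.01,"x":0,"y":0,"z":0,"yaw":-0.1},{"grip":0.01,"x":0,"y":0,"z":0,"yaw":-0.21},{"grip":0.01,"x":0,"y":0,"z":0,"yaw":-0.33},{"grip":0.01,"x":0,"y":0,"z":0,"yaw":-0.45},{"grip":0.01,"x":0,"y":0,"z":0,"yaw":-0.56}]'
python3 -m crank '[{"grip":0.01,"x":0,"y":0,"z":0,"yaw":-0.11},{"grip":0.01,"x":0,"y":0,"z":0,"yaw":-0.22},{"grip":0.01,"x":0,"y":0,"z":0,"yaw":-0.33},{"grip":0.01,"x":0,"y":0,"z":0,"yaw":-0.44},{"grip":0.01,"x":0,"y":0,"z":0,"yaw":-0.56}]'
python3 -m crank '[{"grip":0.01,"x":0,"y":0,"z":0,"yaw":-0.11},{"grip":0.01,"x":0,"y":0,"z":0,"yaw":-0.22},{"grip":0.01,"x":0,"y":0,"z":0,"yaw":-0.33},{"grip":0.01,"x":0,"y":0,"z":0,"yaw":-0.44},{"grip":0.01,"x":0,"y":0,"z":0,"yaw":-0.555}]'
python3 -m crank '[{"grip":0.01,"x":0.02,"y":0.02,"z":0,"yaw":0},{"grip":0.01,"x":0.04,"y":0.042,"z":0,"yaw":0},{"grip":0.01,"x":0.06,"y":0.063,"z":0,"yaw":0},{"grip":0.01,"x":0.08,"y":0.084,"z":0,"yaw":0},{"grip":0.01,"x":0.105,"y":0.11,"z":0,"yaw":0}]'
python3 -m crank '[{"grip":0.01,"x":0.02,"y":0.02,"z":0,"yaw":0},{"grip":0.01,"x":0.04,"y":0.042,"z":0,"yaw":0},{"grip":0.01,"x":0.06,"y":0.063,"z":0,"yaw":0},{"grip":0.01,"x":0.085,"y":0.09,"z":0,"yaw":0},{"grip":0.01,"x":0.106,"y":0.11,"z":0,"yaw":0}]'
python3 -m crank '[{"grip":0.01,"x":0,"y":0,"z":0,"yaw":0},{"grip":0.01,"x":0,"y":0,"z":0.02,"yaw":0},{"grip":0.01,"x":0,"y":0,"z":0.03,"yaw":0},{"grip":0.01,"x":0,"y":0,"z":0.03,"yaw":0},{"grip":0.01,"x":0,"y":0,"z":0.03,"yaw":0}]'
python3 - <<'E'
from h import *
save('wrist','w2');save('top','t2')
E
```

```text
time_s: 7.65
ee_pos: [449.8, -211.9, 129.2]
ee_rot: [179.9, -0.0, 23.9]
force: [-0.6, 0.6, -1.1]
gripper_width: 21.9
gripper_force: 30.0
time_s: 8.07
ee_pos: [449.8, -211.9, 129.1]
ee_rot: [179.9, -0.0, 56.0]
force: [0.5, 0.1, -0.8]
gripper_width: 21.5
gripper_force: 30.0
time_s: 8.48
ee_pos: [449.8, -211.9, 129.1]
ee_rot: [179.9, 0.0, 87.8]
force: [0.5, -0.6, -1.6]
gripper_width: 21.6
gripper_force: 30.0
time_s: 8.9
ee_pos: [564.5, -111.4, 129.2]
ee_rot: [180.0, 0.0, 87.4]
force: [1.0, -0.8, -0.8]
gripper_width: 21.7
gripper_force: 30.0
time_s: 9.32
ee_pos: [680.6, -9.2, 129.2]
ee_rot: [179.9, -0.0, 87.5]
force: [1.1, -0.7, -0.6]
gripper_width: 21.7
gripper_force: 30.0
time_s: 9.73
ee_pos: [677.9, -11.3, 97.7]
ee_rot: [-179.9, 0.0, 87.4]
force: [-0.7, 1.0, -0.5]
gripper_width: 21.8
gripper_force: 30.0
```

View pics/w2.png

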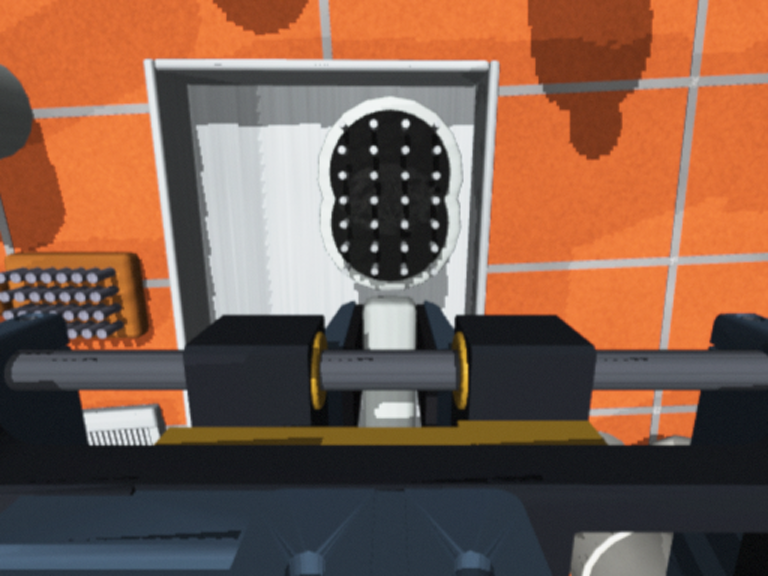

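```bash
python3 -m crank '[{"grip":0.01,"x":0,"y":0,"z":0.02,"yaw":0},{"grip":0.01,"x":0,"y":0,"z":0.04,"yaw":0},{"grip":0.01,"x":0,"y":0,"z":0.055,"yaw":0},{"grip":0.01,"x":0,"y":0,"z":0.065,"yaw":0},{"grip":0.01,"x":0,"y":0,"z":0.071,"yaw":0}]'
python3 -m crank '[{"grip":0.01,"x":0,"y":0,"z":0.001,"yaw":0},{"grip":0.03,"x":0,"y":0,"z":0.001,"yaw":0},{"grip":0.036,"x":0,"y":0,"z":0.001,"yaw":0},{"grip":0.036,"x":0,"y":0,"z":0,"yaw":0},{"grip":0.036,"x":0,"y":0,"z":0,"yaw":0}]'
python3 -m crank '[{"grip":0.036,"x":0,"y":0,"z":-0.02,"yaw":0},{"grip":0.036,"x":0,"y":0,"z":-0.05,"yaw":0},{"grip":0.036,"x":0,"y":0,"z":-0.085,"yaw":0},{"grip":0.036,"x":0,"y":0,"z":-0.12,"yaw":0},{"grip":0.036,"x":0,"y":0,"z":-0.15,"yaw":0}]'
```

```text
time_s: 10.25
ee_pos: [678.6, -11.1, 27.0]
ee_rot: [-180.0, 0.0, 87.5]
force: [-11.8, 0.2, 43.7]
gripper_width: 21.3
gripper_force: 30.0
time_s: 10.67
ee_pos: [679.5, -10.9, 27.8]
ee_rot: [179.9, 0.0, 87.5]
force: [0.2, -0.4, -0.2]
gripper_width: 36.1
gripper_force: 0.0
time_s: 11.08
ee_pos: [679.4, -10.8, 179.8]
ee_rot: [179.9, 0.0, 87.5]
force: [0.7, -0.4, 0.9]
gripper_width: 36.2
gripper_force: 0.0
```

```bash
python3 -m crank '[{"grip":0.05,"x":-0.001,"y":-0.035,"z":0,"yaw":0},{"grip":0.05,"x":-0.002,"y":-0.07,"z":0,"yaw":0},{"grip":0.05,"x":-0.003,"y":-0.1,"z":0,"yaw":0},{"grip":0.05,"x":-0.004,"y":-0.13,"z":0,"yaw":0},{"grip":0.05,"x":-0.005,"y":-0.164,"z":0,"yaw":0}]'
python3 -m crank '[{"grip":0.05,"x":-0.001,"y":-0.03,"z":0,"yaw":0.11},{"grip":0.05,"x":-0.002,"y":-0.06,"z":0,"yaw":0.22},{"grip":0.05,"x":-0.003,"y":-0.08,"z":0,"yaw":0.33},{"grip":0.05,"x":-0.004,"y":-0.08,"z":0,"yaw":0.44},{"grip":0.05,"x":-0.004,"y":-0.08,"z":0,"yaw":0.56}]'
python3 -m crank '[{"grip":0.05,"x":0,"y":0,"z":0,"yaw":0.11},{"grip":0.05,"x":0,"y":0,"z":0,"yaw":0.22},{"grip":0.05,"x":0,"y":0,"z":0,"yaw":0.33},{"grip":0.05,"x":0,"y":0,"z":0,"yaw":0.44},{"grip":0.05,"x":0,"y":0,"z":0,"yaw":0.56}]'
python3 -m crank '[{"grip":0.05,"x":0,"y":0,"z":0.01,"yaw":0.11},{"grip":0.05,"x":0,"y":0,"z":0.02,"yaw":0.22},{"grip":0.05,"x":0,"y":0,"z":0.03,"yaw":0.33},{"grip":0.05,"x":0,"y":0,"z":0.03,"yaw":0.46},{"grip":0.05,"x":0,"y":0,"z":0.03,"yaw":0.46}]'
cat >> h.py <<'E'
def diff(n,ref='raw_top1'):
    a=cv2.GaussianBlur(cv2.imread('pics/'+ref+'.png'),(5,5),0).astype(float);b=grab_frame('top')[:,:,::-1];cv2.imwrite('pics/raw_'+n+'.png',b);b=cv2.GaussianBlur(np.ascontiguousarray(b),(5,5),0).astype(float)
    for k,(x,y) in dict(wood=(438,207),steel=(448,-102),bris=(435,-9),tin1=(610,212),tin2=(454,102)).items():
        u,v=w2px('top',[x,y,10])[0].astype(int);print(k,np.abs(a-b)[v-32:v+32,u-12:u+13].mean().round(1),end=' ')
    print()
E
python3 - <<'E'
from h import *
diff('t3')
s=state();print(s["ee_pos"],s["ee_rot"])
m=camera_model('wrist');save('wrist','w3');print(w2px('wrist',[[443,-9.5,17],[353,-3,17]],m)*1.5)
E
```

```text
time_s: 11.5
ee_pos: [514.0, -8.6, 177.3]
ee_rot: [179.9, 0.0, 87.5]
force: [0.7, -0.4, 0.4]
gripper_width: 50.3
gripper_force: 0.0
time_s: 11.92
ee_pos: [433.6, -9.1, 177.7]
ee_rot: [179.9, -0.0, 55.1]
force: [0.8, -0.1, -0.2]
gripper_width: 49.6
gripper_force: 0.0
time_s: 12.33
ee_pos: [434.9, -9.1, 177.4]
ee_rot: [180.0, -0.0, 23.0]
force: [-0.2, -0.9, -0.1]
gripper_width: 50.0
gripper_force: 0.0
time_s: 12.75
ee_pos: [434.5, -9.1, 146.8]
ee_rot: [180.0, 0.0, -3.2]
force: [0.6, 0.0, -0.4]
gripper_width: 50.2
gripper_force: 0.0
wood 8.5 steel 47.3 bris 29.6 tin1 13.6 tin2 27.0 
[434.90899927  -9.0717791  147.17732339] [ 1.79995033e+02 -2.43417611e-02 -2.93463806e+00]
[[389.72079804 266.84131973]
 [387.06038361 387.2929154 ]]
```

View pics/w3.png

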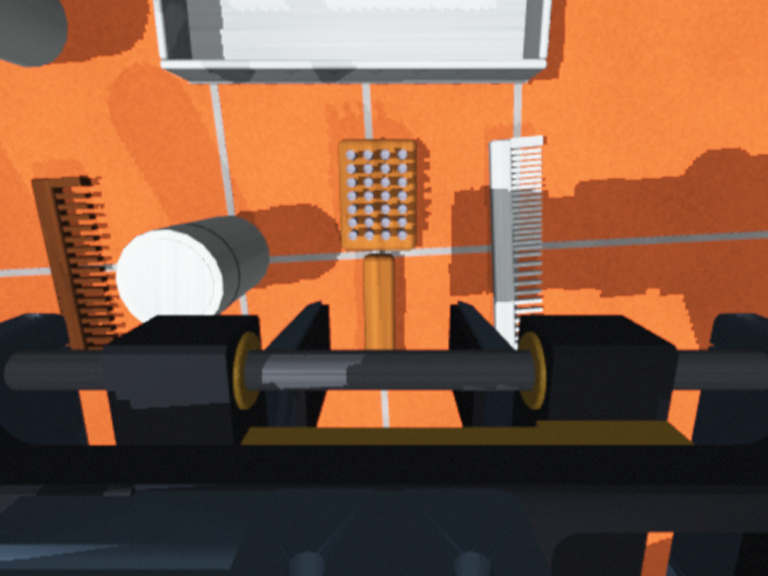

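```bash
python3 -m crank '[{"grip":0.05,"x":0,"y":-0.006,"z":0.03,"yaw":0},{"grip":0.05,"x":0,"y":-0.006,"z":0.06,"yaw":0},{"grip":0.05,"x":0,"y":-0.006,"z":0.09,"yaw":0},{"grip":0.05,"x":0,"y":-0.006,"z":0.115,"yaw":0},{"grip":0.05,"x":0,"y":-0.006,"z":0.129,"yaw":0}]'
python3 -m crank '[{"grip":0.04,"x":0,"y":0,"z":0,"yaw":0},{"grip":0.02,"x":0,"y":0,"z":0,"yaw":0},{"grip":0.01,"x":0,"y":0,"z":0,"yaw":0},{"grip":0.01,"x":0,"y":0,"z":0,"yaw":0},{"grip":0.01,"x":0,"y":0,"z":0,"yaw":0}]' 30
python3 -m crank '[{"grip":0.01,"x":0,"y":0,"z":0,"yaw":0},{"grip":0.01,"x":0,"y":0,"z":0,"yaw":0},{"grip":0.01,"x":0,"y":0,"z":-0.03,"yaw":0},{"grip":0.01,"x":0,"y":0,"z":-0.06,"yaw":0},{"grip":0.01,"x":0,"y":0,"z":-0.09,"yaw":0}]'
python3 -m crank '[{"grip":0.01,"x":0,"y":0,"z":-0.015,"yaw":-0.11},{"grip":0.01,"x":0,"y":0,"z":-0.03,"yaw":-0.22},{"grip":0.01,"x":0,"y":0,"z":-0.03,"yaw":-0.33},{"grip":0.01,"x":0,"y":0,"z":-0.03,"yaw":-0.44},{"grip":0.01,"x":0,"y":0,"z":-0.03,"yaw":-0.55}]'
```

```text
time_s: 13.27
ee_pos: [434.6, -3.0, 16.5]
ee_rot: [180.0, 0.1, -2.9]
force: [1.0, -1.1, 1.0]
gripper_width: 50.1
gripper_force: 0.0
time_s: 13.68
ee_pos: [436.2, -3.1, 19.2]
ee_rot: [-180.0, -0.2, -3.0]
force: [-0.0, -0.2, 3.2]
gripper_width: 21.6
gripper_force: 30.0
time_s: 14.1
ee_pos: [434.5, -3.1, 109.1]
ee_rot: [180.0, 0.1, -3.0]
force: [-0.5, -0.1, -0.8]
gripper_width: 21.6
gripper_force: 30.0
time_s: 14.52
ee_pos: [435.0, -3.1, 138.7]
ee_rot: [180.0, -0.1, 28.8]
force: [0.7, 0.5, -1.4]
gripper_width: 21.6
gripper_force: 30.0
```

```bash
python3 -m crank '[{"grip":0.01,"x":0,"y":0,"z":0,"yaw":-0.11},{"grip":0.01,"x":0,"y":0,"z":0,"yaw":-0.22},{"grip":0.01,"x":0,"y":0,"z":0,"yaw":-0.33},{"grip":0.01,"x":0,"y":0,"z":0,"yaw":-0.44},{"grip":0.01,"x":0,"y":0,"z":0,"yaw":-0.515}]'
python3 -m crank '[{"grip":0.01,"x":0,"y":0,"z":0,"yaw":-0.11},{"grip":0.01,"x":0,"y":0,"z":0,"yaw":-0.22},{"grip":0.01,"x":0,"y":0,"z":0,"yaw":-0.33},{"grip":0.01,"x":0,"y":0,"z":0,"yaw":-0.44},{"grip":0.01,"x":0,"y":0,"z":0,"yaw":-0.515}]'
python3 -m crank '[{"grip":0.01,"x":0,"y":0.03,"z":0,"yaw":0},{"grip":0.01,"x":0,"y":0.065,"z":0,"yaw":0},{"grip":0.01,"x":0,"y":0.1,"z":0,"yaw":0},{"grip":0.01,"x":0,"y":0.135,"z":0,"yaw":0},{"grip":0.01,"x":0,"y":0.171,"z":0,"yaw":0}]'
python3 -m crank '[{"grip":0.01,"x":0,"y":0,"z":0.03,"yaw":0},{"grip":0.01,"x":0,"y":0,"z":0.06,"yaw":0},{"grip":0.01,"x":0,"y":0,"z":0.085,"yaw":0},{"grip":0.01,"x":0,"y":0,"z":0.1,"yaw":0},{"grip":0.01,"x":0,"y":0,"z":0.106,"yaw":0}]'
python3 -m crank '[{"grip":0.01,"x":0,"y":0,"z":0.003,"yaw":0},{"grip":0.01,"x":0,"y":0,"z":0.005,"yaw":0},{"grip":0.03,"x":0,"y":0,"z":0.005,"yaw":0},{"grip":0.034,"x":0,"y":0,"z":0.005,"yaw":0},{"grip":0.034,"x":0,"y":0,"z":0.004,"yaw":0}]'
python3 -m crank '[{"grip":0.034,"x":0,"y":0,"z":-0.02,"yaw":0},{"grip":0.034,"x":0,"y":0,"z":-0.05,"yaw":0},{"grip":0.034,"x":0,"y":0,"z":-0.085,"yaw":0},{"grip":0.034,"x":0,"y":0,"z":-0.12,"yaw":0},{"grip":0.034,"x":0,"y":0,"z":-0.15,"yaw":0}]'
```

```text
time_s: 14.93
ee_pos: [434.8, -3.1, 138.2]
ee_rot: [180.0, 0.0, 58.3]
force: [0.7, -0.8, -0.7]
gripper_width: 22.0
gripper_force: 30.0
time_s: 15.35
ee_pos: [434.8, -3.1, 138.2]
ee_rot: [180.0, 0.0, 87.8]
force: [0.4, 0.9, -1.2]
gripper_width: 21.7
gripper_force: 30.0
time_s: 15.77
ee_pos: [607.1, -10.7, 138.2]
ee_rot: [-180.0, 0.0, 87.5]
force: [1.2, 0.2, -1.0]
gripper_width: 21.6
gripper_force: 30.0
time_s: 16.18
ee_pos: [603.9, -10.5, 29.2]
ee_rot: [-179.7, 0.0, 87.5]
force: [-0.2, -0.5, -0.2]
gripper_width: 21.4
gripper_force: 30.0
time_s: 16.6
ee_pos: [606.7, -10.7, 29.3]
ee_rot: [179.9, 0.0, 87.5]
force: [0.4, 0.4, 0.6]
gripper_width: 33.2
gripper_force: 0.0
time_s: 17.02
ee_pos: [606.5, -10.6, 181.6]
ee_rot: [179.8, 0.0, 87.5]
force: [0.6, -0.9, -0.5]
gripper_width: 34.1
gripper_force: 0.0
```

```bash
python3 -m crank '[{"grip":0.09,"x":0.02,"y":-0.03,"z":0,"yaw":0},{"grip":0.09,"x":0.04,"y":-0.06,"z":0,"yaw":0},{"grip":0.09,"x":0.06,"y":-0.09,"z":0,"yaw":0},{"grip":0.09,"x":0.08,"y":-0.12,"z":0,"yaw":0},{"grip":0.09,"x":0.1,"y":-0.15,"z":0,"yaw":0}]'
python3 -m crank '[{"grip":0.09,"x":0.006,"y":-0.007,"z":0,"yaw":0},{"grip":0.09,"x":0.006,"y":-0.007,"z":0.02,"yaw":0},{"grip":0.09,"x":0.006,"y":-0.007,"z":0.04,"yaw":0},{"grip":0.09,"x":0.006,"y":-0.007,"z":0.04,"yaw":0},{"grip":0.09,"x":0.006,"y":-0.007,"z":0.04,"yaw":0}]'
python3 - <<'E'
from h import *
diff('t4')
m=camera_model('wrist');save('wrist','w4');print(w2px('wrist',[[454,102,90],[454,130,90],[438,207,11]],m)*1.5)
E
```

```text
time_s: 17.43
ee_pos: [459.2, 96.6, 179.0]
ee_rot: [179.9, -0.0, 87.4]
force: [-0.4, 0.8, -0.0]
gripper_width: 64.8
gripper_force: 0.0
time_s: 17.85
ee_pos: [453.8, 102.1, 138.2]
ee_rot: [-180.0, 0.0, 87.5]
force: [0.4, 1.0, 0.3]
gripper_width: 90.0
gripper_force: 0.0
wood 37.0 steel 28.8 bris 22.8 tin1 19.1 tin2 54.0 
[[387.9132399  316.41089259]
 [385.36779607 261.8138686 ]
 [355.16375143 118.66594812]]
```

View pics/w4.png

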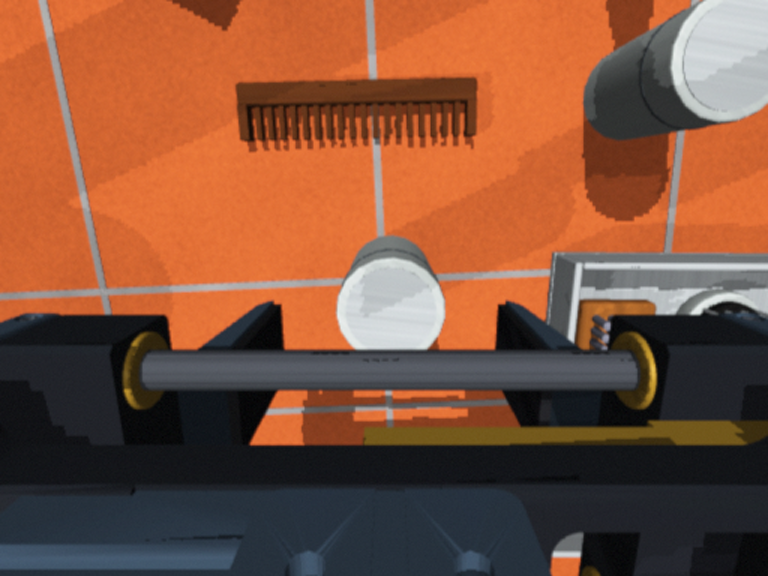

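```bash
python3 -m crank '[{"grip":0.09,"x":0.003,"y":0,"z":0.02,"yaw":0},{"grip":0.09,"x":0.003,"y":0,"z":0.04,"yaw":0},{"grip":0.09,"x":0.003,"y":0,"z":0.06,"yaw":0},{"grip":0.09,"x":0.003,"y":0,"z":0.073,"yaw":0},{"grip":0.09,"x":0.003,"y":0,"z":0.073,"yaw":0}]'
python3 -m crank '[{"grip":0.07,"x":0,"y":0,"z":0,"yaw":0},{"grip":0.06,"x":0,"y":0,"z":0,"yaw":0},{"grip":0.045,"x":0,"y":0,"z":0,"yaw":0},{"grip":0.045,"x":0,"y":0,"z":0,"yaw":0},{"grip":0.045,"x":0,"y":0,"z":0,"yaw":0}]' 30
python3 -m crank '[{"grip":0.045,"x":0,"y":0,"z":0,"yaw":0},{"grip":0.045,"x":0,"y":0,"z":-0.02,"yaw":0},{"grip":0.045,"x":0,"y":0,"z":-0.05,"yaw":0},{"grip":0.045,"x":0,"y":0,"z":-0.08,"yaw":0},{"grip":0.045,"x":0,"y":0,"z":-0.105,"yaw":0}]'
python3 -m crank '[{"grip":0.045,"x":-0.02,"y":0.001,"z":0,"yaw":0},{"grip":0.045,"x":-0.05,"y":0.003,"z":0,"yaw":0},{"grip":0.045,"x":-0.08,"y":0.004,"z":0,"yaw":0},{"grip":0.045,"x":-0.11,"y":0.005,"z":0,"yaw":0},{"grip":0.045,"x":-0.145,"y":0.007,"z":0,"yaw":0}]'
python3 -m crank '[{"grip":0.045,"x":-0.034,"y":0.002,"z":0,"yaw":0},{"grip":0.045,"x":-0.068,"y":0.003,"z":0,"yaw":0},{"grip":0.045,"x":-0.102,"y":0.005,"z":0,"yaw":0},{"grip":0.045,"x":-0.136,"y":0.006,"z":0,"yaw":0},{"grip":0.045,"x":-0.17,"y":0.007,"z":0,"yaw":0}]'
python3 -m crank '[{"grip":0.045,"x":-0.032,"y":0.002,"z":0,"yaw":0},{"grip":0.045,"x":-0.064,"y":0.003,"z":0,"yaw":0},{"grip":0.045,"x":-0.096,"y":0.005,"z":0,"yaw":0},{"grip":0.045,"x":-0.125,"y":0.006,"z":0,"yaw":0},{"grip":0.045,"x":-0.145,"y":0.007,"z":0,"yaw":0}]'
python3 -m crank '[{"grip":0.045,"x":0,"y":0,"z":0,"yaw":0},{"grip":0.045,"x":0,"y":0,"z":0.02,"yaw":0},{"grip":0.045,"x":0,"y":0,"z":0.03,"yaw":0},{"grip":0.045,"x":0,"y":0,"z":0.03,"yaw":0},{"grip":0.045,"x":0,"y":0,"z":0.03,"yaw":0}]'
```

```text
time_s: 18.37
ee_pos: [453.3, 104.8, 63.8]
ee_rot: [-179.8, 0.0, 87.5]
force: [0.2, -0.8, 0.2]
gripper_width: 90.1
gripper_force: 0.0
time_s: 18.78
ee_pos: [454.4, 105.3, 65.8]
ee_rot: [179.9, -0.0, 87.5]
force: [-1.1, -0.3, -0.3]
gripper_width: 59.4
gripper_force: 0.0
time_s: 19.2
ee_pos: [453.9, 105.2, 171.8]
ee_rot: [180.0, -0.0, 87.5]
force: [-0.1, 0.5, -1.0]
gripper_width: 55.4
gripper_force: 30.0
time_s: 19.62
ee_pos: [453.9, -40.7, 170.1]
ee_rot: [-180.0, -0.0, 87.5]
force: [1.4, 0.0, -0.5]
gripper_width: 55.2
gripper_force: 30.0
time_s: 20.03
ee_pos: [453.5, -211.6, 170.0]
ee_rot: [-180.0, -0.0, 87.5]
force: [1.1, 0.8, -1.0]
gripper_width: 55.2
gripper_force: 30.0
time_s: 20.45
ee_pos: [454.2, -357.9, 169.7]
ee_rot: [-180.0, 0.0, 87.4]
force: [0.9, -0.0, -1.7]
gripper_width: 55.6
gripper_force: 30.0
time_s: 20.87
ee_pos: [454.2, -354.2, 139.4]
ee_rot: [-179.9, -0.1, 87.5]
force: [0.6, -0.3, -1.0]
gripper_width: 55.6
gripper_force: 30.0
```

```bash
python3 -m crank '[{"grip":0.045,"x":0,"y":0,"z":0.015,"yaw":0},{"grip":0.045,"x":0,"y":0,"z":0.035,"yaw":0},{"grip":0.045,"x":0,"y":0,"z":0.05,"yaw":0},{"grip":0.045,"x":0,"y":0,"z":0.06,"yaw":0},{"grip":0.045,"x":0,"y":0,"z":0.062,"yaw":0}]'
python3 -m crank '[{"grip":0.045,"x":0,"y":0,"z":0.002,"yaw":0},{"grip":0.045,"x":0,"y":0,"z":0.004,"yaw":0},{"grip":0.045,"x":0,"y":0,"z":0.005,"yaw":0},{"grip":0.055,"x":0,"y":0,"z":0.005,"yaw":0},{"grip":0.07,"x":0,"y":0,"z":0.005,"yaw":0}]'
python3 -m crank '[{"grip":0.07,"x":0,"y":0,"z":0,"yaw":0},{"grip":0.07,"x":0,"y":0,"z":-0.02,"yaw":0},{"grip":0.07,"x":0,"y":0,"z":-0.055,"yaw":0},{"grip":0.07,"x":0,"y":0,"z":-0.09,"yaw":0},{"grip":0.07,"x":0,"y":0,"z":-0.125,"yaw":0}]'
```

```text
time_s: 21.28
ee_pos: [454.2, -354.4, 77.0]
ee_rot: [-179.9, -0.1, 87.5]
force: [0.4, -0.1, -1.4]
gripper_width: 55.8
gripper_force: 30.0
time_s: 21.7
ee_pos: [455.0, -355.6, 73.8]
ee_rot: [179.9, 0.1, 87.5]
force: [-0.2, -0.4, -0.3]
gripper_width: 59.9
gripper_force: 0.0
time_s: 22.12
ee_pos: [454.5, -355.2, 199.8]
ee_rot: [180.0, 0.0, 87.5]
force: [-0.2, -0.1, 0.1]
gripper_width: 70.2
gripper_force: 0.0
```

```bash
python3 -m crank '[{"grip":0.09,"x":0.03,"y":0.007,"z":0,"yaw":0},{"grip":0.09,"x":0.068,"y":0.015,"z":0,"yaw":0},{"grip":0.09,"x":0.106,"y":0.024,"z":0,"yaw":0},{"grip":0.09,"x":0.144,"y":0.033,"z":0,"yaw":0},{"grip":0.09,"x":0.18,"y":0.041,"z":0,"yaw":0}]'
python3 -m crank '[{"grip":0.09,"x":0.038,"y":0.009,"z":0,"yaw":0},{"grip":0.09,"x":0.076,"y":0.018,"z":0,"yaw":0},{"grip":0.09,"x":0.114,"y":0.026,"z":0,"yaw":0},{"grip":0.09,"x":0.152,"y":0.035,"z":0,"yaw":0},{"grip":0.09,"x":0.19,"y":0.044,"z":0,"yaw":0}]'
python3 -m crank '[{"grip":0.09,"x":0.038,"y":0.009,"z":0,"yaw":0},{"grip":0.09,"x":0.076,"y":0.018,"z":0,"yaw":0},{"grip":0.09,"x":0.114,"y":0.026,"z":0,"yaw":0},{"grip":0.09,"x":0.152,"y":0.035,"z":0,"yaw":0},{"grip":0.09,"x":0.19,"y":0.043,"z":0,"yaw":0}]'
python3 -m crank '[{"grip":0.09,"x":0.008,"y":0.001,"z":0,"yaw":0},{"grip":0.09,"x":0.013,"y":0.002,"z":0.02,"yaw":0},{"grip":0.09,"x":0.013,"y":0.002,"z":0.05,"yaw":0},{"grip":0.09,"x":0.013,"y":0.002,"z":0.06,"yaw":0},{"grip":0.09,"x":0.013,"y":0.002,"z":0.06,"yaw":0}]'
python3 - <<'E'
from h import *
m=camera_model('wrist');save('wrist','w5');print(state()["ee_pos"],w2px('wrist',[[610,212,90],[610,240,90]],m)*1.5)
E
```

```text
time_s: 22.53
ee_pos: [503.8, -175.6, 198.7]
ee_rot: [179.9, 0.0, 87.4]
force: [0.4, -0.1, -0.2]
gripper_width: 89.9
gripper_force: 0.0
time_s: 22.95
ee_pos: [556.1, 12.5, 198.7]
ee_rot: [179.9, 0.0, 87.5]
force: [1.1, -0.3, -0.4]
gripper_width: 90.2
gripper_force: 0.0
time_s: 23.37
ee_pos: [607.5, 200.5, 198.6]
ee_rot: [179.9, -0.0, 87.5]
force: [1.2, -0.8, 0.3]
gripper_width: 90.1
gripper_force: 0.0
time_s: 23.78
ee_pos: [607.7, 210.4, 135.0]
ee_rot: [-179.6, 0.2, 87.5]
force: [0.3, -0.0, 0.3]
gripper_width: 89.8
gripper_force: 0.0
[609.01958364 210.69614248 137.17417326] [[394.41531501 315.03305643]
 [392.03688205 259.286104  ]]
```

View pics/w5.png

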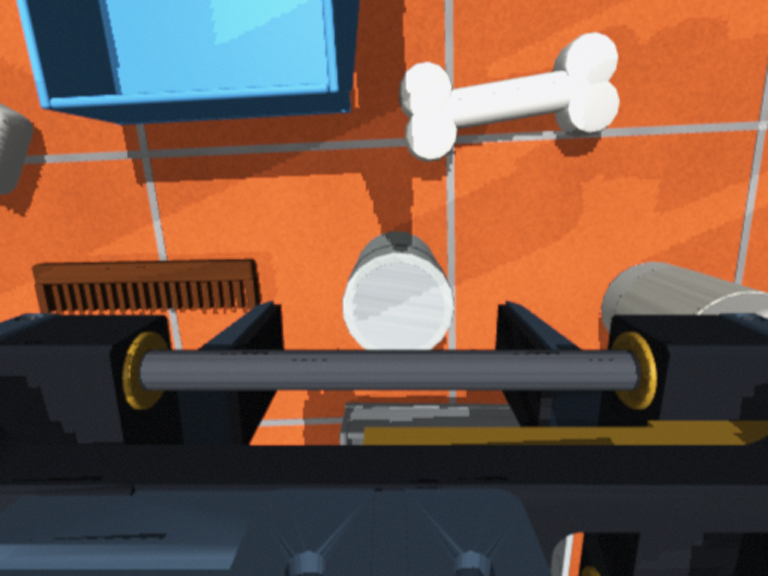

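```bash
python3 -m crank '[{"grip":0.09,"x":0.006,"y":0.003,"z":0.02,"yaw":0},{"grip":0.09,"x":0.006,"y":0.003,"z":0.04,"yaw":0},{"grip":0.09,"x":0.006,"y":0.003,"z":0.06,"yaw":0},{"grip":0.09,"x":0.006,"y":0.003,"z":0.072,"yaw":0},{"grip":0.09,"x":0.006,"y":0.003,"z":0.072,"yaw":0}]'
python3 -m crank '[{"grip":0.07,"x":0,"y":0,"z":0,"yaw":0},{"grip":0.06,"x":0,"y":0,"z":0,"yaw":0},{"grip":0.045,"x":0,"y":0,"z":0,"yaw":0},{"grip":0.045,"x":0,"y":0,"z":0,"yaw":0},{"grip":0.045,"x":0,"y":0,"z":0,"yaw":0}]' 30
python3 -m crank '[{"grip":0.045,"x":0,"y":0,"z":0,"yaw":0},{"grip":0.045,"x":0,"y":0,"z":-0.02,"yaw":0},{"grip":0.045,"x":0,"y":0,"z":-0.06,"yaw":0},{"grip":0.045,"x":0,"y":0,"z":-0.1,"yaw":0},{"grip":0.045,"x":0,"y":0,"z":-0.135,"yaw":0}]'
python3 -m crank '[{"grip":0.045,"x":-0.02,"y":-0.001,"z":0,"yaw":0},{"grip":0.045,"x":-0.05,"y":-0.002,"z":0,"yaw":0},{"grip":0.045,"x":-0.08,"y":-0.003,"z":0,"yaw":0},{"grip":0.045,"x":-0.115,"y":-0.005,"z":0,"yaw":0},{"grip":0.045,"x":-0.15,"y":-0.007,"z":0,"yaw":0}]'
python3 -m crank '[{"grip":0.045,"x":-0.037,"y":-0.002,"z":0,"yaw":0},{"grip":0.045,"x":-0.074,"y":-0.003,"z":0,"yaw":0},{"grip":0.045,"x":-0.111,"y":-0.005,"z":0,"yaw":0},{"grip":0.045,"x":-0.148,"y":-0.006,"z":0,"yaw":0},{"grip":0.045,"x":-0.185,"y":-0.008,"z":0,"yaw":0}]'
python3 -m crank '[{"grip":0.045,"x":-0.037,"y":-0.002,"z":0,"yaw":0},{"grip":0.045,"x":-0.074,"y":-0.003,"z":0,"yaw":0},{"grip":0.045,"x":-0.111,"y":-0.005,"z":0,"yaw":0},{"grip":0.045,"x":-0.148,"y":-0.006,"z":0,"yaw":0},{"grip":0.045,"x":-0.185,"y":-0.008,"z":0,"yaw":0}]'
python3 -m crank '[{"grip":0.045,"x":-0.034,"y":-0.002,"z":0,"yaw":0},{"grip":0.045,"x":-0.068,"y":-0.003,"z":0,"yaw":0},{"grip":0.045,"x":-0.1,"y":-0.005,"z":0,"yaw":0},{"grip":0.045,"x":-0.13,"y":-0.006,"z":0,"yaw":0},{"grip":0.045,"x":-0.15,"y":-0.007,"z":0,"yaw":0}]'
python3 -m crank '[{"grip":0.045,"x":0,"y":0,"z":0,"yaw":0},{"grip":0.045,"x":0,"y":0,"z":0.02,"yaw":0},{"grip":0.045,"x":0,"y":0,"z":0.03,"yaw":0},{"grip":0.045,"x":0,"y":0,"z":0.03,"yaw":0},{"grip":0.045,"x":0,"y":0,"z":0.03,"yaw":0}]'
```

```text
time_s: 24.25
ee_pos: [612.2, 216.5, 64.7]
ee_rot: [-179.8, 0.1, 87.4]
force: [-0.2, -0.5, -0.1]
gripper_width: 89.8
gripper_force: 0.0
time_s: 24.67
ee_pos: [613.5, 217.5, 67.0]
ee_rot: [179.9, -0.0, 87.5]
force: [0.1, 0.2, 0.3]
gripper_width: 59.6
gripper_force: 0.0
time_s: 25.08
ee_pos: [612.9, 217.3, 203.0]
ee_rot: [180.0, -0.0, 87.5]
force: [0.8, 0.2, -0.9]
gripper_width: 55.0
gripper_force: 30.0
time_s: 25.5
ee_pos: [598.8, 66.7, 200.8]
ee_rot: [-180.0, 0.0, 87.5]
force: [-0.0, 0.3, -1.2]
gripper_width: 55.8
gripper_force: 30.0
time_s: 25.92
ee_pos: [582.7, -118.4, 201.0]
ee_rot: [-180.0, 0.0, 87.5]
force: [0.7, -0.6, -2.1]
gripper_width: 55.4
gripper_force: 30.0
time_s: 26.33
ee_pos: [566.6, -302.9, 200.9]
ee_rot: [-180.0, -0.0, 87.5]
force: [0.6, -0.1, -1.1]
gripper_width: 55.4
gripper_force: 30.0
time_s: 26.75
ee_pos: [552.6, -453.7, 200.4]
ee_rot: [-180.0, 0.0, 87.4]
force: [-0.4, 0.3, -1.7]
gripper_width: 55.5
gripper_force: 30.0
time_s: 27.17
ee_pos: [553.3, -449.7, 170.1]
ee_rot: [-179.9, -0.1, 87.5]
force: [-0.0, -0.5, -0.3]
gripper_width: 55.9
gripper_force: 30.0
```

```bash
python3 -m crank '[{"grip":0.045,"x":-0.001,"y":0,"z":0.02,"yaw":0},{"grip":0.045,"x":-0.001,"y":0,"z":0.045,"yaw":0},{"grip":0.045,"x":-0.001,"y":0,"z":0.07,"yaw":0},{"grip":0.045,"x":-0.001,"y":0,"z":0.087,"yaw":0},{"grip":0.045,"x":-0.001,"y":0,"z":0.092,"yaw":0}]'
python3 -m crank '[{"grip":0.045,"x":0,"y":0,"z":0.002,"yaw":0},{"grip":0.045,"x":0,"y":0,"z":0.004,"yaw":0},{"grip":0.045,"x":0,"y":0,"z":0.005,"yaw":0},{"grip":0.055,"x":0,"y":0,"z":0.005,"yaw":0},{"grip":0.07,"x":0,"y":0,"z":0.005,"yaw":0}]'
python3 -m crank '[{"grip":0.07,"x":0,"y":0,"z":0,"yaw":0},{"grip":0.07,"x":0,"y":0,"z":-0.02,"yaw":0},{"grip":0.07,"x":0,"y":0,"z":-0.055,"yaw":0},{"grip":0.07,"x":0,"y":0,"z":-0.09,"yaw":0},{"grip":0.07,"x":0,"y":0,"z":-0.125,"yaw":0}]'
python3 - <<'E'
from h import *
save('top','t6')
E
```

```text
time_s: 27.58
ee_pos: [552.6, -450.1, 76.6]
ee_rot: [-179.8, -0.2, 87.5]
force: [0.2, -0.2, -2.2]
gripper_width: 55.6
gripper_force: 30.0
time_s: 28.0
ee_pos: [554.1, -452.2, 75.6]
ee_rot: [179.9, 0.1, 87.5]
force: [0.4, -0.5, 0.3]
gripper_width: 59.7
gripper_force: 0.0
time_s: 28.42
ee_pos: [553.4, -451.7, 201.1]
ee_rot: [180.0, 0.0, 87.5]
force: [0.6, -0.9, -0.8]
gripper_width: 69.8
gripper_force: 0.0
```

View pics/t6.png

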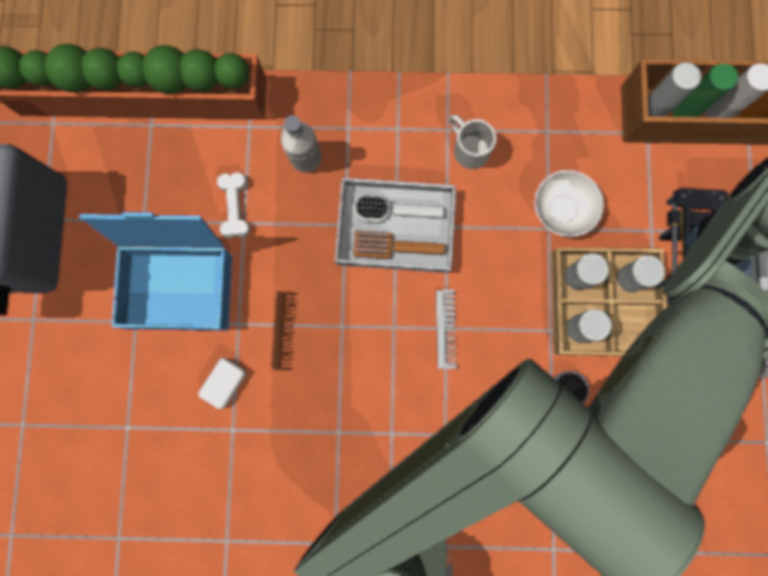

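```bash
python3 -m crank '[{"grip":0.06,"x":0.03,"y":-0.01,"z":0,"yaw":0},{"grip":0.06,"x":0.065,"y":-0.022,"z":0,"yaw":0},{"grip":0.06,"x":0.1,"y":-0.035,"z":0,"yaw":0},{"grip":0.06,"x":0.135,"y":-0.047,"z":0,"yaw":0},{"grip":0.06,"x":0.17,"y":-0.06,"z":0,"yaw":0}]'
python3 -m crank '[{"grip":0.06,"x":0.035,"y":-0.012,"z":0,"yaw":0},{"grip":0.06,"x":0.07,"y":-0.024,"z":0,"yaw":0},{"grip":0.06,"x":0.105,"y":-0.036,"z":0,"yaw":0},{"grip":0.06,"x":0.14,"y":-0.048,"z":0,"yaw":0},{"grip":0.06,"x":0.175,"y":-0.06,"z":0,"yaw":0}]'
python3 -m crank '[{"grip":0.06,"x":0,"y":0,"z":0,"yaw":0.11},{"grip":0.06,"x":0,"y":0,"z":0,"yaw":0.22},{"grip":0.06,"x":0,"y":0,"z":0,"yaw":0.33},{"grip":0.06,"x":0,"y":0,"z":0,"yaw":0.44},{"grip":0.06,"x":0,"y":0,"z":0,"yaw":0.55}]'
python3 -m crank '[{"grip":0.06,"x":0,"y":0,"z":0,"yaw":0.11},{"grip":0.06,"x":0,"y":0,"z":0,"yaw":0.22},{"grip":0.06,"x":0,"y":0,"z":0,"yaw":0.33},{"grip":0.06,"x":0,"y":0,"z":0,"yaw":0.44},{"grip":0.06,"x":0,"y":0,"z":0,"yaw":0.55}]'
python3 -m crank '[{"grip":0.06,"x":0,"y":0,"z":0.02,"yaw":0.11},{"grip":0.06,"x":0,"y":0,"z":0.04,"yaw":0.22},{"grip":0.06,"x":0,"y":0,"z":0.06,"yaw":0.33},{"grip":0.06,"x":0,"y":0,"z":0.065,"yaw":0.392},{"grip":0.06,"x":0,"y":0,"z":0.065,"yaw":0.392}]'
python3 - <<'E'
from h import *
m=camera_model('wrist');save('wrist','w6');print(state()["ee_pos"],w2px('wrist',[[448,-102,9],[523,-119,9],[523,-85,9],[448,-85,9],[448,-119,9]],m)*1.5)
E
```

```text
time_s: 28.88
ee_pos: [500.5, -277.9, 199.6]
ee_rot: [179.9, 0.0, 87.4]
force: [1.1, 0.6, 0.2]
gripper_width: 60.0
gripper_force: 0.0
time_s: 29.3
ee_pos: [448.2, -100.4, 199.7]
ee_rot: [179.9, 0.0, 87.4]
force: [0.8, 0.5, -0.5]
gripper_width: 60.0
gripper_force: 0.0
time_s: 29.72
ee_pos: [449.0, -101.7, 199.8]
ee_rot: [179.9, -0.0, 55.7]
force: [0.5, 0.3, -1.2]
gripper_width: 60.0
gripper_force: 0.0
time_s: 30.13
ee_pos: [449.0, -101.9, 199.7]
ee_rot: [179.9, -0.1, 24.1]
force: [0.2, 0.3, -0.5]
gripper_width: 60.2
gripper_force: 0.0
time_s: 30.55
ee_pos: [447.9, -101.6, 133.0]
ee_rot: [-180.0, 0.1, 1.9]
force: [0.3, 0.1, 0.3]
gripper_width: 60.2
gripper_force: 0.0
[ 448.70072766 -101.77468183  134.00963059] [[390.47136148 279.86402506]
 [421.46427405 165.52945172]
 [367.75823226 163.62733424]
 [365.28090851 279.01979852]
 [415.64090439 280.70755082]]
```

View pics/w6.png

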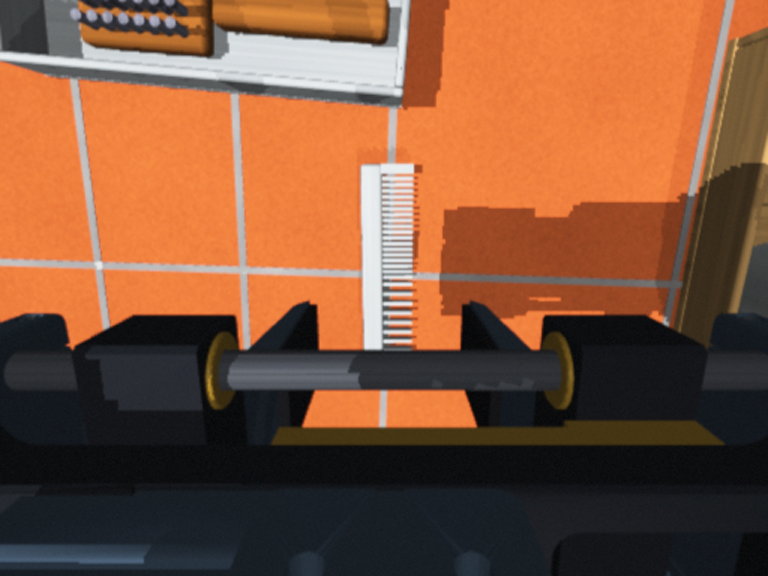

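```bash
python3 -m crank '[{"grip":0.06,"x":0,"y":0,"z":0.03,"yaw":0},{"grip":0.06,"x":0,"y":0,"z":0.06,"yaw":0},{"grip":0.06,"x":0,"y":0,"z":0.09,"yaw":0},{"grip":0.06,"x":0,"y":0,"z":0.11,"yaw":0},{"grip":0.06,"x":0,"y":0,"z":0.1175,"yaw":0}]'
python3 -m crank '[{"grip":0.05,"x":0,"y":0,"z":0.001,"yaw":0},{"grip":0.04,"x":0,"y":0,"z":0.001,"yaw":0},{"grip":0.02,"x":0,"y":0,"z":0.001,"yaw":0},{"grip":0.02,"x":0,"y":0,"z":0.001,"yaw":0},{"grip":0.02,"x":0,"y":0,"z":0.001,"yaw":0}]' 30
python3 -m crank '[{"grip":0.02,"x":0,"y":0,"z":0,"yaw":0},{"grip":0.02,"x":0,"y":0,"z":0,"yaw":0},{"grip":0.02,"x":0,"y":0,"z":-0.02,"yaw":0},{"grip":0.02,"x":0,"y":0,"z":-0.05,"yaw":0},{"grip":0.02,"x":0,"y":0,"z":-0.085,"yaw":0}]'
python3 -m crank '[{"grip":0.02,"x":0,"y":0,"z":-0.03,"yaw":-0.1},{"grip":0.02,"x":0,"y":0,"z":-0.06,"yaw":-0.2},{"grip":0.02,"x":0,"y":0,"z":-0.09,"yaw":-0.31},{"grip":0.02,"x":0,"y":0,"z":-0.1,"yaw":-0.42},{"grip":0.02,"x":0,"y":0,"z":-0.1,"yaw":-0.515}]'
python3 -m crank '[{"grip":0.02,"x":0,"y":0,"z":0,"yaw":-0.1},{"grip":0.02,"x":0,"y":0,"z":0,"yaw":-0.2},{"grip":0.02,"x":0,"y":0,"z":0,"yaw":-0.31},{"grip":0.02,"x":0,"y":0,"z":0,"yaw":-0.42},{"grip":0.02,"x":0,"y":0,"z":0,"yaw":-0.51}]'
python3 -m crank '[{"grip":0.02,"x":0,"y":0,"z":0,"yaw":-0.1},{"grip":0.02,"x":0,"y":0,"z":0,"yaw":-0.2},{"grip":0.02,"x":0,"y":0,"z":0,"yaw":-0.31},{"grip":0.02,"x":0,"y":0,"z":0,"yaw":-0.42},{"grip":0.02,"x":0,"y":0,"z":0,"yaw":-0.51}]'
```

```text
time_s: 31.02
ee_pos: [448.1, -101.6, 15.1]
ee_rot: [-180.0, 0.1, 2.1]
force: [-1.0, -0.4, 1.1]
gripper_width: 60.0
gripper_force: 0.0
time_s: 31.43
ee_pos: [450.0, -102.0, 16.9]
ee_rot: [179.9, -0.2, 2.0]
force: [0.0, 0.3, 4.2]
gripper_width: 33.6
gripper_force: 30.0
time_s: 31.85
ee_pos: [447.4, -101.4, 100.7]
ee_rot: [-179.9, 0.2, 2.0]
force: [1.2, 0.1, 0.3]
gripper_width: 33.7
gripper_force: 30.0
time_s: 32.27
ee_pos: [450.5, -102.3, 204.3]
ee_rot: [179.7, -0.3, 31.8]
force: [-0.3, -0.1, -1.2]
gripper_width: 33.5
gripper_force: 30.0
time_s: 32.68
ee_pos: [448.5, -101.7, 200.8]
ee_rot: [180.0, 0.0, 61.0]
force: [0.3, 0.3, -0.1]
gripper_width: 33.3
gripper_force: 30.0
time_s: 33.1
ee_pos: [448.5, -101.8, 200.8]
ee_rot: [180.0, 0.0, 90.2]
force: [-0.4, -0.1, -0.3]
gripper_width: 33.6
gripper_force: 30.0
```

```bash
python3 -m crank '[{"grip":0.02,"x":0.025,"y":0.002,"z":0,"yaw":0},{"grip":0.02,"x":0.06,"y":0.005,"z":0,"yaw":0},{"grip":0.02,"x":0.095,"y":0.007,"z":0,"yaw":0},{"grip":0.02,"x":0.13,"y":0.01,"z":0,"yaw":0},{"grip":0.02,"x":0.165,"y":0.013,"z":0,"yaw":0}]'
python3 -m crank '[{"grip":0.02,"x":0.036,"y":0.002,"z":0,"yaw":0},{"grip":0.02,"x":0.072,"y":0.005,"z":0,"yaw":0},{"grip":0.02,"x":0.108,"y":0.007,"z":0,"yaw":0},{"grip":0.02,"x":0.144,"y":0.01,"z":0,"yaw":0},{"grip":0.02,"x":0.18,"y":0.013,"z":0,"yaw":0}]'
python3 -m crank '[{"grip":0.02,"x":0.036,"y":0.002,"z":0,"yaw":0},{"grip":0.02,"x":0.072,"y":0.005,"z":0,"yaw":0},{"grip":0.02,"x":0.108,"y":0.007,"z":0,"yaw":0},{"grip":0.02,"x":0.144,"y":0.01,"z":0,"yaw":0},{"grip":0.02,"x":0.172,"y":0.013,"z":0,"yaw":0}]'
python3 -m crank '[{"grip":0.02,"x":0,"y":0,"z":0,"yaw":0},{"grip":0.02,"x":0,"y":0,"z":0.02,"yaw":0},{"grip":0.02,"x":0,"y":0,"z":0.05,"yaw":0},{"grip":0.02,"x":0,"y":0,"z":0.07,"yaw":0},{"grip":0.02,"x":0,"y":0,"z":0.08,"yaw":0}]'
python3 - <<'E'
from h import *
m=camera_model('wrist');save('wrist','w7')
E
```

```text
time_s: 33.52
ee_pos: [461.6, 64.6, 200.9]
ee_rot: [180.0, 0.0, 89.9]
force: [0.5, 0.2, -1.3]
gripper_width: 34.1
gripper_force: 30.0
time_s: 33.93
ee_pos: [474.7, 244.9, 200.9]
ee_rot: [180.0, 0.0, 90.0]
force: [0.9, -0.0, -1.3]
gripper_width: 33.6
gripper_force: 30.0
time_s: 34.35
ee_pos: [487.8, 417.8, 200.6]
ee_rot: [180.0, -0.0, 90.0]
force: [1.2, -0.5, -0.7]
gripper_width: 33.6
gripper_force: 30.0
time_s: 34.77
ee_pos: [486.7, 413.4, 117.6]
ee_rot: [-179.8, 0.2, 89.9]
force: [-0.1, -0.2, -1.1]
gripper_width: 33.3
gripper_force: 30.0
```

View pics/w7.png

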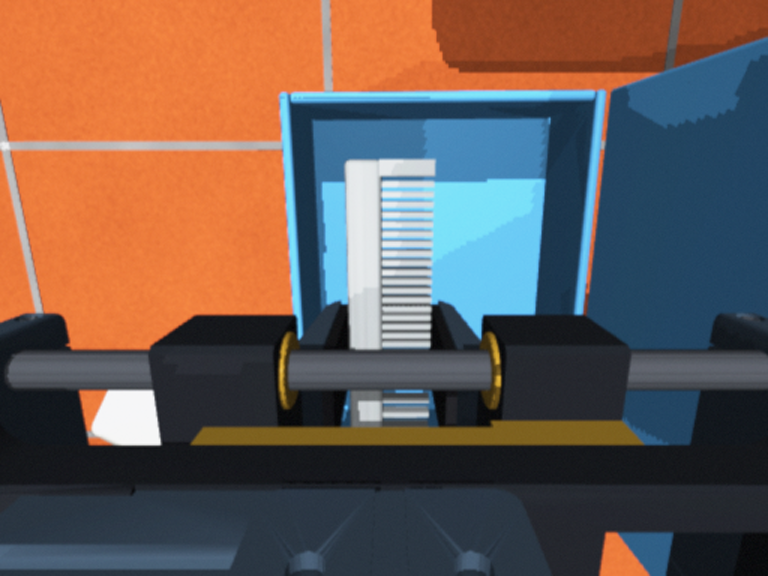

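```bash
python3 -m crank '[{"grip":0.02,"x":0,"y":0,"z":0.02,"yaw":0},{"grip":0.02,"x":0,"y":0,"z":0.045,"yaw":0},{"grip":0.02,"x":0,"y":0,"z":0.07,"yaw":0},{"grip":0.02,"x":0,"y":0,"z":0.085,"yaw":0},{"grip":0.02,"x":0,"y":0,"z":0.092,"yaw":0}]'
python3 -m crank '[{"grip":0.02,"x":0,"y":0,"z":0,"yaw":0},{"grip":0.04,"x":0,"y":0,"z":0,"yaw":0},{"grip":0.046,"x":0,"y":0,"z":0,"yaw":0},{"grip":0.046,"x":0,"y":0,"z":0,"yaw":0},{"grip":0.046,"x":0,"y":0,"z":0,"yaw":0}]'
python3 -m crank '[{"grip":0.046,"x":0,"y":0,"z":-0.02,"yaw":0},{"grip":0.046,"x":0,"y":0,"z":-0.055,"yaw":0},{"grip":0.046,"x":0,"y":0,"z":-0.09,"yaw":0},{"grip":0.046,"x":0,"y":0,"z":-0.13,"yaw":0},{"grip":0.046,"x":0,"y":0,"z":-0.17,"yaw":0}]'
```

```text
time_s: 35.23
ee_pos: [487.9, 414.3, 27.3]
ee_rot: [-179.9, 0.1, 89.9]
force: [-0.3, 0.2, -1.0]
gripper_width: 33.5
gripper_force: 30.0
time_s: 35.65
ee_pos: [489.0, 415.7, 29.9]
ee_rot: [179.9, -0.1, 89.9]
force: [-0.7, -0.0, 0.5]
gripper_width: 45.9
gripper_force: 0.0
time_s: 36.07
ee_pos: [488.0, 414.9, 200.8]
ee_rot: [180.0, -0.0, 89.9]
force: [0.7, 0.9, -0.6]
gripper_width: 46.3
gripper_force: 0.0
```

```bash
python3 -m crank '[{"grip":0.06,"x":-0.04,"y":-0.01,"z":0,"yaw":0},{"grip":0.06,"x":-0.08,"y":-0.02,"z":0,"yaw":0},{"grip":0.06,"x":-0.12,"y":-0.03,"z":0,"yaw":0},{"grip":0.06,"x":-0.155,"y":-0.04,"z":0,"yaw":0},{"grip":0.06,"x":-0.19,"y":-0.05,"z":0,"yaw":0}]'
python3 -m crank '[{"grip":0.06,"x":-0.017,"y":0,"z":0,"yaw":0.11},{"grip":0.06,"x":-0.017,"y":0,"z":0,"yaw":0.22},{"grip":0.06,"x":-0.017,"y":0,"z":0,"yaw":0.33},{"grip":0.06,"x":-0.017,"y":0,"z":0,"yaw":0.44},{"grip":0.06,"x":-0.017,"y":0,"z":0,"yaw":0.55}]'
python3 -m crank '[{"grip":0.06,"x":0,"y":0,"z":0,"yaw":0.11},{"grip":0.06,"x":0,"y":0,"z":0,"yaw":0.22},{"grip":0.06,"x":0,"y":0,"z":0,"yaw":0.33},{"grip":0.06,"x":0,"y":0,"z":0,"yaw":0.44},{"grip":0.06,"x":0,"y":0,"z":0,"yaw":0.55}]'
python3 -m crank '[{"grip":0.06,"x":0,"y":0,"z":0.02,"yaw":0.11},{"grip":0.06,"x":0,"y":0,"z":0.04,"yaw":0.22},{"grip":0.06,"x":0,"y":0,"z":0.06,"yaw":0.33},{"grip":0.06,"x":0,"y":0,"z":0.065,"yaw":0.44},{"grip":0.06,"x":0,"y":0,"z":0.065,"yaw":0.49}]'
python3 - <<'E'
from h import *
m=camera_model('wrist');im=save('wrist','w8');print(state()["ee_pos"],w2px('wrist',[[438,208,11],[513,225,11],[513,191,11]],m)*1.5)
E
```

```text
time_s: 36.48
ee_pos: [437.3, 223.6, 199.3]
ee_rot: [179.9, -0.0, 90.0]
force: [0.0, -1.5, -0.6]
gripper_width: 60.2
gripper_force: 0.0
time_s: 36.9
ee_pos: [438.2, 208.0, 199.4]
ee_rot: [179.9, -0.1, 58.1]
force: [-1.0, -0.4, 0.4]
gripper_width: 60.1
gripper_force: 0.0
time_s: 37.32
ee_pos: [438.2, 208.3, 199.3]
ee_rot: [180.0, -0.1, 26.6]
force: [-0.6, -0.4, 0.1]
gripper_width: 60.2
gripper_force: 0.0
time_s: 37.73
ee_pos: [437.0, 207.7, 132.3]
ee_rot: [179.9, 0.2, -1.4]
force: [-0.3, 0.8, 0.6]
gripper_width: 59.7
gripper_force: 0.0
[437.65870277 208.02363195 133.17445875] [[389.06554214 279.39609998]
 [359.02372664 163.50624136]
 [413.32357948 162.13668585]]
```

View pics/w8.png

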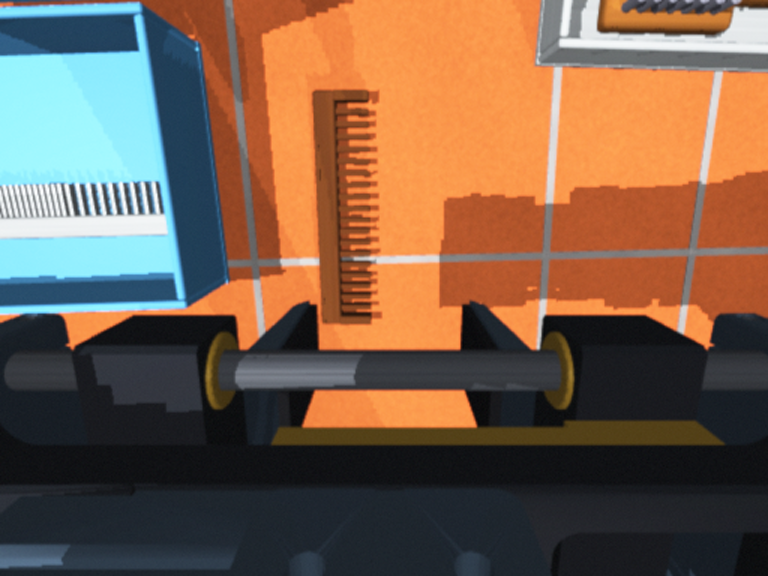

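```bash
python3 - <<'E'
from h import *
a=px2w('wrist',(np.array([(314,91),(376,91),(325,323),(380,322)])+.5)/1.5-.5,11);print(a.round(),a.mean(0).round(1));d=a[:2].mean(0)-a[2:].mean(0);print(np.degrees(np.arctan2(d[1],d[0])),np.degrees(np.arctan2(*(a[0]-a[2])[[1,0]])),state()["ee_pos"],state()["ee_rot"])
E
```

```text
[[557. 251.  11.]
 [556. 214.  11.]
 [409. 253.  11.]
 [409. 216.  11.]] [482.7 233.4  11. ]
-0.7917948242525763 -0.8529673729101579 [437.65870277 208.02363195 133.17445875] [ 1.79968994e+02  5.19525523e-02 -1.40008780e+00]
```

```bash
python3 -m crank '[{"grip":0.06,"x":0.022,"y":-0.013,"z":0,"yaw":0},{"grip":0.06,"x":0.044,"y":-0.0265,"z":0,"yaw":0},{"grip":0.06,"x":0.044,"y":-0.0265,"z":0.03,"yaw":0},{"grip":0.06,"x":0.044,"y":-0.0265,"z":0.06,"yaw":0},{"grip":0.06,"x":0.044,"y":-0.0265,"z":0.08,"yaw":0}]'
python3 -m crank '[{"grip":0.06,"x":0,"y":0,"z":0.02,"yaw":0},{"grip":0.06,"x":0,"y":0,"z":0.03,"yaw":0},{"grip":0.06,"x":0,"y":0,"z":0.0375,"yaw":0},{"grip":0.06,"x":0,"y":0,"z":0.0375,"yaw":0},{"grip":0.05,"x":0,"y":0,"z":0.0375,"yaw":0}]'
python3 -m crank '[{"grip":0.04,"x":0,"y":0,"z":0,"yaw":0},{"grip":0.02,"x":0,"y":0,"z":0,"yaw":0},{"grip":0.02,"x":0,"y":0,"z":0,"yaw":0},{"grip":0.02,"x":0,"y":0,"z":0,"yaw":0},{"grip":0.02,"x":0,"y":0,"z":0,"yaw":0}]' 30
python3 -m crank '[{"grip":0.02,"x":0,"y":0,"z":0,"yaw":0},{"grip":0.02,"x":0,"y":0,"z":-0.02,"yaw":0},{"grip":0.02,"x":0,"y":0,"z":-0.05,"yaw":0},{"grip":0.02,"x":0,"y":0,"z":-0.085,"yaw":0},{"grip":0.02,"x":0,"y":0,"z":-0.12,"yaw":0}]'
```

```text
time_s: 38.2
ee_pos: [482.5, 233.8, 52.3]
ee_rot: [180.0, 0.0, -1.1]
force: [-0.6, -0.5, -0.9]
gripper_width: 59.9
gripper_force: 0.0
time_s: 38.62
ee_pos: [483.2, 234.1, 16.7]
ee_rot: [-180.0, -0.1, -1.1]
force: [-0.0, -0.4, 0.8]
gripper_width: 56.2
gripper_force: 0.0
time_s: 39.03
ee_pos: [483.2, 234.1, 16.9]
ee_rot: [-180.0, -0.1, -1.2]
force: [-0.3, -0.3, 5.4]
gripper_width: 33.9
gripper_force: 30.0
time_s: 39.45
ee_pos: [481.8, 233.4, 136.7]
ee_rot: [179.9, 0.1, -1.2]
force: [0.4, 0.1, -0.2]
gripper_width: 33.7
gripper_force: 30.0
```

```bash
python3 -m crank '[{"grip":0.02,"x":0,"y":0,"z":-0.02,"yaw":-0.1},{"grip":0.02,"x":0,"y":0,"z":-0.04,"yaw":-0.21},{"grip":0.02,"x":0,"y":0,"z":-0.06,"yaw":-0.32},{"grip":0.02,"x":0,"y":0,"z":-0.065,"yaw":-0.43},{"grip":0.02,"x":0,"y":0,"z":-0.065,"yaw":-0.53}]'
python3 -m crank '[{"grip":0.02,"x":0,"y":0,"z":0,"yaw":-0.1},{"grip":0.02,"x":0,"y":0,"z":0,"yaw":-0.21},{"grip":0.02,"x":0,"y":0,"z":0,"yaw":-0.32},{"grip":0.02,"x":0,"y":0,"z":0,"yaw":-0.43},{"grip":0.02,"x":0,"y":0,"z":0,"yaw":-0.53}]'
python3 -m crank '[{"grip":0.02,"x":0,"y":0,"z":0,"yaw":-0.1},{"grip":0.02,"x":0,"y":0,"z":0,"yaw":-0.21},{"grip":0.02,"x":0,"y":0,"z":0,"yaw":-0.32},{"grip":0.02,"x":0,"y":0,"z":0,"yaw":-0.43},{"grip":0.02,"x":0,"y":0,"z":0,"yaw":-0.53}]'
python3 -m crank '[{"grip":0.02,"x":0.025,"y":0.001,"z":0,"yaw":0},{"grip":0.02,"x":0.06,"y":0.002,"z":0,"yaw":0},{"grip":0.02,"x":0.1,"y":0.003,"z":0,"yaw":0},{"grip":0.02,"x":0.14,"y":0.004,"z":0,"yaw":0},{"grip":0.02,"x":0.175,"y":0.006,"z":0,"yaw":0}]'
python3 -m crank '[{"grip":0.02,"x":0.006,"y":0,"z":0,"yaw":0},{"grip":0.02,"x":0.006,"y":0,"z":0.02,"yaw":0},{"grip":0.02,"x":0.006,"y":0,"z":0.05,"yaw":0},{"grip":0.02,"x":0.006,"y":0,"z":0.07,"yaw":0},{"grip":0.02,"x":0.006,"y":0,"z":0.08,"yaw":0}]'
```

```text
time_s: 39.87
ee_pos: [483.5, 234.2, 203.0]
ee_rot: [180.0, -0.2, 29.5]
force: [0.3, -0.1, -0.4]
gripper_width: 33.7
gripper_force: 30.0
time_s: 40.28
ee_pos: [482.3, 233.6, 200.6]
ee_rot: [-180.0, 0.1, 59.9]
force: [-0.4, 0.0, -0.7]
gripper_width: 33.9
gripper_force: 30.0
time_s: 40.7
ee_pos: [482.3, 233.6, 200.7]
ee_rot: [-180.0, 0.0, 90.2]
force: [-0.1, 0.2, -0.8]
gripper_width: 34.3
gripper_force: 30.0
time_s: 41.12
ee_pos: [488.3, 410.8, 200.7]
ee_rot: [-180.0, 0.0, 90.0]
force: [0.9, -0.1, 0.0]
gripper_width: 33.4
gripper_force: 30.0
time_s: 41.53
ee_pos: [487.1, 413.1, 117.5]
ee_rot: [-179.7, 0.2, 90.0]
force: [-0.8, 0.1, -1.2]
gripper_width: 33.8
gripper_force: 30.0
```

```bash
python3 -m crank '[{"grip":0.02,"x":0,"y":0,"z":0.02,"yaw":0},{"grip":0.02,"x":0,"y":0,"z":0.04,"yaw":0},{"grip":0.02,"x":0,"y":0,"z":0.06,"yaw":0},{"grip":0.02,"x":0,"y":0,"z":0.075,"yaw":0},{"grip":0.02,"x":0,"y":0,"z":0.081,"yaw":0}]'
python3 -m crank '[{"grip":0.02,"x":0,"y":0,"z":0,"yaw":0},{"grip":0.04,"x":0,"y":0,"z":0,"yaw":0},{"grip":0.046,"x":0,"y":0,"z":0,"yaw":0},{"grip":0.046,"x":0,"y":0,"z":0,"yaw":0},{"grip":0.046,"x":0,"y":0,"z":0,"yaw":0}]'
python3 -m crank '[{"grip":0.046,"x":0,"y":0,"z":-0.02,"yaw":0},{"grip":0.046,"x":0,"y":0,"z":-0.055,"yaw":0},{"grip":0.046,"x":0,"y":0,"z":-0.09,"yaw":0},{"grip":0.046,"x":0,"y":0,"z":-0.13,"yaw":0},{"grip":0.046,"x":0,"y":0,"z":-0.17,"yaw":0}]'
```

```text
time_s: 41.95
ee_pos: [487.9, 413.6, 38.0]
ee_rot: [-179.8, 0.1, 89.9]
force: [0.0, -0.4, 0.3]
gripper_width: 34.0
gripper_force: 30.0
time_s: 42.37
ee_pos: [489.4, 415.2, 41.2]
ee_rot: [179.9, -0.1, 89.9]
force: [0.0, -0.3, -0.3]
gripper_width: 45.9
gripper_force: 0.0
time_s: 42.78
ee_pos: [488.4, 414.6, 212.2]
ee_rot: [180.0, -0.0, 89.9]
force: [0.7, -0.1, -0.2]
gripper_width: 45.9
gripper_force: 0.0
```

```bash
python3 -m crank '[{"grip":0.0,"x":0,"y":0,"z":-0.03,"yaw":0},{"grip":0.0,"x":0,"y":0,"z":-0.06,"yaw":0},{"grip":0.0,"x":0,"y":0,"z":-0.065,"yaw":0},{"grip":0.0,"x":0,"y":0,"z":-0.065,"yaw":0},{"grip":0.0,"x":0,"y":0,"z":-0.065,"yaw":0}]'
python3 -m crank '[{"grip":0.0,"x":0,"y":0.035,"z":0,"yaw":0},{"grip":0.0,"x":0,"y":0.07,"z":0,"yaw":0},{"grip":0.0,"x":0,"y":0.105,"z":0,"yaw":0},{"grip":0.0,"x":0,"y":0.14,"z":0,"yaw":0},{"grip":0.0,"x":0,"y":0.177,"z":0,"yaw":0}]'
python3 -m crank '[{"grip":0.0,"x":0,"y":0,"z":0,"yaw":0},{"grip":0.0,"x":0,"y":0,"z":0.02,"yaw":0},{"grip":0.0,"x":0,"y":0,"z":0.04,"yaw":0},{"grip":0.0,"x":0,"y":0,"z":0.06,"yaw":0},{"grip":0.0,"x":0,"y":0,"z":0.077,"yaw":0}]'
python3 - <<'E'
from h import *
s=state();print(s["ee_pos"],s["force"])
save('wrist','w9');save('side','s9')
E
```

```text
time_s: 43.2
ee_pos: [488.4, 414.5, 274.4]
ee_rot: [-180.0, 0.0, 89.9]
force: [-0.1, -0.1, -1.7]
gripper_width: 15.6
gripper_force: 0.0
time_s: 43.62
ee_pos: [666.3, 414.2, 271.9]
ee_rot: [-179.7, 0.1, 90.0]
force: [0.3, 1.0, 0.4]
gripper_width: 0.4
gripper_force: 0.0
time_s: 44.03
ee_pos: [664.3, 413.9, 193.3]
ee_rot: [-179.7, 0.2, 89.9]
force: [0.4, -0.7, 0.1]
gripper_width: 0.4
gripper_force: 0.0
[664.30112009 413.88894026 193.2712732 ] [ 0.35572981 -0.71355945  0.05093755]
```

```bash
python3 -m crank '[{"grip":0.0,"x":0,"y":-0.031,"z":0,"yaw":0},{"grip":0.0,"x":0,"y":-0.051,"z":-0.003,"yaw":0},{"grip":0.0,"x":0,"y":-0.062,"z":-0.0045,"yaw":0},{"grip":0.0,"x":0,"y":-0.077,"z":-0.004,"yaw":0},{"grip":0.0,"x":0,"y":-0.093,"z":-0.002,"yaw":0}]'
python3 -m crank '[{"grip":0.0,"x":0,"y":-0.015,"z":0.005,"yaw":0},{"grip":0.0,"x":0,"y":-0.029,"z":0.011,"yaw":0},{"grip":0.0,"x":0,"y":-0.043,"z":0.019,"yaw":0},{"grip":0.0,"x":0,"y":-0.055,"z":0.029,"yaw":0},{"grip":0.0,"x":0,"y":-0.066,"z":0.041,"yaw":0}]'
python3 -m crank '[{"grip":0.0,"x":0,"y":-0.009,"z":0.012,"yaw":0},{"grip":0.0,"x":0,"y":-0.017,"z":0.027,"yaw":0},{"grip":0.0,"x":0,"y":-0.022,"z":0.041,"yaw":0},{"grip":0.0,"x":0,"y":-0.026,"z":0.056,"yaw":0},{"grip":0.0,"x":0,"y":-0.027,"z":0.062,"yaw":0}]'
```

```text
time_s: 44.55
ee_pos: [572.7, 414.7, 200.9]
ee_rot: [179.9, -0.0, 89.9]
force: [1.4, 0.6, 0.7]
gripper_width: 0.4
gripper_force: 0.6
time_s: 44.97
ee_pos: [506.3, 415.1, 160.0]
ee_rot: [179.9, -0.1, 90.0]
force: [0.6, 0.3, 0.6]
gripper_width: 0.3
gripper_force: 0.5
time_s: 45.38
ee_pos: [478.1, 414.2, 95.4]
ee_rot: [-179.8, 0.1, 90.0]
force: [-0.1, 0.6, 0.1]
gripper_width: 0.4
gripper_force: 0.2
```

```bash
python3 -m crank '[{"grip":0.0,"x":0,"y":-0.01,"z":0.002,"yaw":0},{"grip":0.0,"x":0,"y":-0.01,"z":0.004,"yaw":0},{"grip":0.0,"x":0,"y":-0.01,"z":0.006,"yaw":0},{"grip":0.0,"x":0,"y":-0.01,"z":0.008,"yaw":0},{"grip":0.0,"x":0,"y":-0.01,"z":0.008,"yaw":0}]'
python3 -m crank '[{"grip":0.0,"x":0,"y":0,"z":0.001,"yaw":0},{"grip":0.0,"x":0,"y":0,"z":0.002,"yaw":0},{"grip":0.0,"x":0,"y":0,"z":0.003,"yaw":0},{"grip":0.0,"x":0,"y":0,"z":0.003,"yaw":0},{"grip":0.0,"x":0,"y":0,"z":0.003,"yaw":0}]'
```

```text
time_s: 45.8
ee_pos: [470.2, 415.0, 89.3]
ee_rot: [180.0, -0.0, 89.9]
force: [0.6, 0.2, 0.0]
gripper_width: 0.3
gripper_force: 0.0
time_s: 46.22
ee_pos: [470.2, 415.0, 86.8]
ee_rot: [179.9, -0.0, 89.9]
force: [-0.6, -0.5, 4.6]
gripper_width: 0.4
gripper_force: 2.4
```

```bash
python3 -m crank '[{"grip":0.0,"x":0,"y":0,"z":0.001,"yaw":0},{"grip":0.0,"x":0,"y":0,"z":0.001,"yaw":0},{"grip":0.0,"x":0,"y":0,"z":0.001,"yaw":0},{"grip":0.0,"x":0,"y":0,"z":0.001,"yaw":0},{"grip":0.0,"x":0,"y":0,"z":0.001,"yaw":0}]'
python3 -m crank '[{"grip":0.0,"x":0,"y":0,"z":-0.02,"yaw":0},{"grip":0.0,"x":0,"y":0,"z":-0.05,"yaw":0},{"grip":0.0,"x":0,"y":0,"z":-0.09,"yaw":0},{"grip":0.0,"x":0,"y":0,"z":-0.12,"yaw":0},{"grip":0.0,"x":0,"y":0,"z":-0.15,"yaw":0}]'
python3 -m crank '[{"grip":0.0,"x":-0.04,"y":-0.01,"z":0,"yaw":0},{"grip":0.0,"x":-0.08,"y":-0.02,"z":0,"yaw":0},{"grip":0.0,"x":-0.12,"y":-0.03,"z":0,"yaw":0},{"grip":0.0,"x":-0.16,"y":-0.04,"z":0,"yaw":0},{"grip":0.0,"x":-0.2,"y":-0.05,"z":0,"yaw":0}]'
python3 -m crank '[{"grip":0.0,"x":-0.04,"y":-0.01,"z":0,"yaw":0},{"grip":0.0,"x":-0.08,"y":-0.02,"z":0,"yaw":0},{"grip":0.0,"x":-0.12,"y":-0.03,"z":0,"yaw":0},{"grip":0.0,"x":-0.16,"y":-0.04,"z":0,"yaw":0},{"grip":0.0,"x":-0.2,"y":-0.05,"z":0,"yaw":0}]'
python3 - <<'E'
from h import *
a=grab_frame('top');b=grab_frame('side')
c=np.hstack([cv2.resize(a,(400,300)),cv2.resize(b[150:384,30:290],(334,300))])
c=np.vstack([c[:,:734],cv2.resize(a[105:255,60:460],(734,275),interpolation=cv2.INTER_CUBIC)])
cv2.imwrite('pics/final.png',c[:,:,::-1])
E
```

```text
time_s: 46.63
ee_pos: [470.2, 415.0, 86.7]
ee_rot: [179.9, -0.1, 89.9]
force: [-2.3, -1.3, 10.4]
gripper_width: 0.2
gripper_force: 4.9
time_s: 47.05
ee_pos: [469.8, 414.8, 236.6]
ee_rot: [180.0, -0.0, 89.9]
force: [0.1, -0.6, -0.5]
gripper_width: 0.5
gripper_force: 0.0
time_s: 47.47
ee_pos: [418.6, 213.1, 234.6]
ee_rot: [-180.0, 0.0, 90.0]
force: [0.9, -1.6, 1.1]
gripper_width: 0.4
gripper_force: 0.0
time_s: 47.88
ee_pos: [368.3, 13.4, 234.9]
ee_rot: [180.0, 0.0, 90.0]
force: [0.5, -0.9, -1.1]
gripper_width: 0.1
gripper_force: 0.0
```

View pics/final.png

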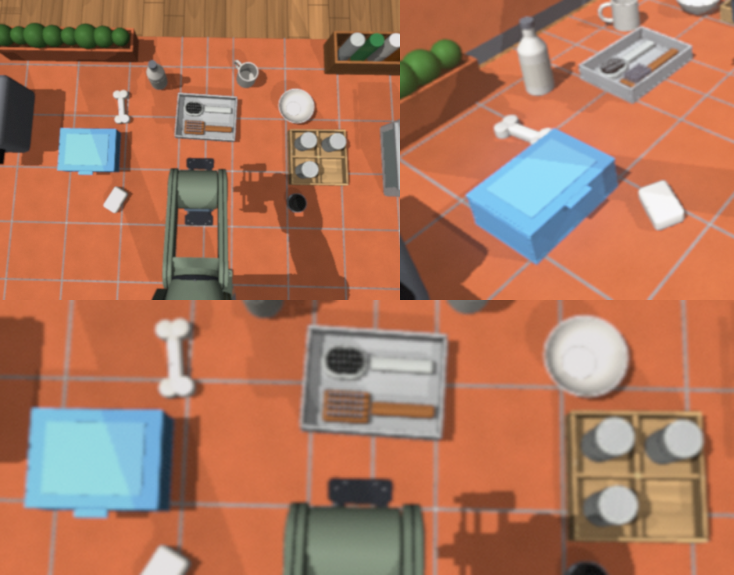

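The picture shows the lid flat on the box (95,460), both brushes in the tray (375,380), and three tins upright in separate crate cells. The bowl, massager, soap and chew bone are where they started.

```bash
python3 -c "
from workcell import *
print(job_done())"
```

```text
the job is handed in; nothing more can be done
None
```

The job is handed in at about 48 s, though the hand-in gave no verdict: both combs are in the shut box, both brushes in the tray, the three tins upright in their own crate cells, and the bowl, massager, soap and chew bone look unmoved in the last picture.

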